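# Find the barring hole of a clutch drum by feel and bar the drum round

### The arm

A 6-joint arm with a two-finger parallel gripper is mounted at the origin on the work surface. World frame = base frame: x ahead of the robot, y to its left, z up, the work surface at z = 0. Lengths are in mm, angles in rad, forces in N, time in s.
With the tool pointing down it reaches from about 350 to 975 mm from the base axis. Payload 4.9 kg.
Tool frame: the origin (TCP) lies on the centre line of the jaws, within the pads' length; the fingertips stand 19 mm ahead of it and the grasp point (between the pads) is the TCP (arm.tcp_to_tips is the distance from the TCP to the fingertips, in mm); y points along the fingers, z is the direction in which the jaws open and shut, and the axes are right-handed (so a half turn about y gives the same grasp; the last joint's range is limited). The gripper opens to 85 mm and grips with 20 to 120 N. Pads are 22 mm wide; open, the fingers measure 114 mm over their backs; the gripper's body (76 mm by 85 mm) begins 54 mm behind the grasp point. The pads swing forward as they close: fully open they stand 13 mm farther back than shut.
Start: joints at [1.134, 0.053, 1.613, -0, 1.476, -0.119], TCP at [195.288, 593.687, 225.904] pointing down, gripper open.
Joint ranges: [-3.01, 3.01], [-1.01, 2.22], [0.06, 2.58], [-1.02, 4.17], [0.09, 2.62], [-3.14, 3.14]. Speed limits (rad/s): [2.57, 2.57, 3.14, 3.14, 3.14, 3.14].

### API

Orientations are given as a unit quaternion [x, y, z, w].
In Python, from bench import arm, cams, job gives the robot as it stands.
- The arm moves only by the tool play_rows, never from a script. Its argument "motion" is a list of rows, each a list of 4 numbers: the shift along the world's x, y, z in mm, then the turn about the world's z in rad. A call has 1 to 12 rows; each row is the pose to reach, as a shift and turn from the pose measured when the call began; what a row does not reach only later rows make up. A row lasts 1/8 s, in which the tool goes at most 62.5 mm and 10.7 degrees, less where a joint would pass 70% of its speed; a pose out of reach is approached as far as the arm can. A call with a gripper value outside its range is refused whole. "gripper" is the gripper's target within -1 to 1 (fully open at 1, half-way at 0, shut at -1), set as the call begins (left out, the last holds). The fingers move at their own pace and stop on an object; the grip force is fixed at half the most. Time passes only in rows, so rows that repeat a pose let the fingers close. It gives the time, the measured TCP pose, the force and the opening at its end, in the units of the state.
- arm.get_obs(): the state, without advancing time (a new reading comes with each control period).
- cams.camera(name): name is "scene" or "top"; returns a dict with "frame" (480x640x3 uint8, blue, green, red), "vertical_fov" (degrees; the focal length in pixels is half the picture's height over the tangent of half this angle, whatever the lens; pixels are square), "cx", "cy" (the principal point, pixels), "R" (3x3) and "t" (3): a world point X has camera coordinates R X + t. Camera axes: x right, y down, z forward; pixel columns grow to the right and rows downward; lengths in mm; the calibration is good to about 2 mm. A picture is of the moment at which its call begins. There is no depth.
- job.job_done(): hands the job in, once; it reports no verdict.
The state is a dict: "time_s": time; "q": joint angles; "qvel": joint speeds; "joint_torque": joint torques, N m; "position": TCP position; "tool_rot": TCP orientation; "contact_force": force on the tool from outside, world axes, zero at the start; "wrist_torque": the same for the moment, N m; "width": opening from 0.0 (shut) to 1.0 (fully open).
Only numpy, scipy, OpenCV 4.12 (cv2) and the standard library are available. Lean on these libraries where they do the work, as an engineer would, in place of code of your own. Each camera call takes 0.05 s, during which the arm holds its last target.

### The job

Get the drum in the tilted clutch housing ready for slackening its centre nut: take the turning bar (the one with the long plain grip) from the tool stand, pass its shank squarely through the curved window in the cover, feel lightly along the drum's face below for the barring hole, which old grease hides from the eye, and push the bar home until its collar sits on the window's rim. Then bar the drum round anticlockwise, as seen facing the cover, until the bar rests against that end of the window, and leave the bar standing there, fully home. Force nothing, and do not disturb the other tools in the stand or the parts on the bench.

Things in the scene. Friction and masses are not known exactly. Their poses are not given: they have to be found in the camera images.
- stand: Grey swivel stand, immovable, holding a clutch housing tilted by 35 degrees; base 220 x 310 mm. Origin on the bench, 165 mm straight below the centre of the cover's face.
- cover: Round aluminium cover of the housing, 230 mm across, 10 mm thick, fixed. Origin: centre of its flat outer face, 165 mm above the bench. z points squarely out of it, 35 degrees off vertical; x runs uphill in the face through the window's middle. Turning from x to y is anticlockwise seen facing it. The hex centre nut on the z axis (36 mm) and its shaft stand up to 38 mm proud.
- window_middle (a point): Middle of the window, at its rim's top (75, 0, 12 mm in the cover's frame). The window is a slot curved about the cover's z axis: 22 mm wide (radius 64 to 86 mm), ending radially at 27.4 degrees either side of x; a rim 6 mm wide stands 12 mm above the face round it. So the bar's axis can run on a 75 mm radius from -22 to +22 degrees about z.
- window_end (a point): Where the bar's axis passes the rim's top when it rests against the window's anticlockwise end: 75 mm radius, +22 degrees (69.5, 28.1, 12 mm in the cover's frame).
- drum_face (a point): Fixed point under the window's middle, in the plane of the drum's flat, slippery steel face: 52 mm below the rim (75, 0, -40 mm in the cover's frame). The face fills all of the window. Its one blind hole runs along the cover's z, 16.5 mm wide, 30 mm deep, 75 mm from the z axis, anywhere from -18 to +8 degrees: not measured, and filled with soft dark grease like the face, so not seen.
- shaft_end (a point): Outer end of the shaft the drum turns on (0, 0, 38 mm in the cover's frame). The drum turns about the cover's z axis with a drag of about 5 N at the hole and stays where it is left.
- turning_bar: Turning bar, steel, 156 mm long, 0.25 to 0.42 kg: round shank 14 mm thick, 78 mm long, its last 10 mm tapering to 7 mm; round collar 32 mm wide, 8 mm thick; plain dark round grip 24 mm thick, 70 mm long. It hangs upright by its collar in the tool stand, its top 168 mm above the bench. Origin at the tip, z towards the grip.
- bar_tip (a point): Tip of the turning bar's shank (its origin).
- bar_collar (a point): On the bar's axis, at the underside of its collar, 78 mm from the tip. Tip on the drum's face: 26 mm above the rim. Bar home in the hole: on the rim.
- bar_grip (a point): On the bar's axis, in the middle of the grip, 121 mm from the tip (43 mm above the collar's underside).
- rack: Tool stand of sheet steel, fixed, 80 x 240 mm with its top plate 90 mm above the bench; three 18 mm holes in a row 75 mm apart along its y axis, the middle one over its origin (at bench level). Any of the three tools may hang in any hole.
- seal_drift: Bystander in the tool stand: short steel drift with a 48 mm wide collar and a 20 mm thick, 40 mm long grip. Origin at its lower tip, 60 mm below its collar.
- puller_bolt: Bystander in the tool stand: steel bolt with a 30 mm collar, an 18 mm neck and a 26 mm hex head, 34 mm high above its collar. Origin at its lower tip, 70 mm below its collar.
- valve_body: Bystander on the bench: flat aluminium valve body with oil channels, 160 x 110 x 36 mm. Origin at the centre of its underside.
- clutch_hub: Bystander on the bench: toothed steel clutch hub, 130 mm across and 75 mm high. Origin at the centre of its underside.
There are look-alikes about, which are no part of the job. What is shaped like the turning_bar but orange or purple is not meant.

How it is judged (in metres and radians):
On the way:
1. the bar is home in the barring hole: through the window, its collar down on the rim (z of bar_collar in the frame of cover below 0.017 m and distance between bar_collar and window_middle below 0.04 m and angle between the z axis of turning_bar and the z axis of cover, either way round below 0.2 rad), for 0.2 s.
At the end, for the whole second after the job is handed in: The bar stands at rest in the barring hole with its collar within 5 mm of the rim, square to the cover within about 11 degrees, and its axis within about 6 mm of the anticlockwise end of its travel (22 mm or more from the middle of the window, in the cover's y) (all of step 1 and z of bar_collar in the frame of cover above 0.006 m and y of bar_collar in the frame of cover above 0.022 m and linear speed of turning_bar below 0.01 m/s); the robot touches nothing.
It fails at once if the bar was forced: pressed on the housing or drum with more than 70 N (contact force between turning_bar and stand above 70 N).
It fails at once if another tool in the stand was disturbed (moved more than 20 mm) (distance of any of seal_drift, puller_bolt from where it was at the start of the episode above 0.02 m).
It fails at once if a part on the bench was disturbed (moved more than 20 mm) (distance of any of valve_body, clutch_hub from where it was at the start of the episode above 0.02 m).
It also fails if it takes over 51 s, if anything falls off the work surface, if the arm or the gripper's body presses on something with over 40 N, if the wrist force passes 120 N, or if a joint passes its speed limit or range.

## Working session

There is one attempt and no reset: what is moved stays moved. The work goes in short steps, Python scripts to look and compute and a tool call to move; the robot and the scene stay as the last step left them, time stands still between calls to the robot, and variables do not carry over. Pictures are saved under pics/ and viewed, and the job is handed in when it is done.

Besides the shell and the picture viewer there is one more tool, called after "Request:" as a command line: name --pt "numbers of a row" for each row, then --argument value for the rest. play_rows: Moves the arm, as the interface text tells. Its arguments: {"type":"object","properties":{"motion":{"type":"array"},"gripper":{"type":"number"}},"required":["motion"]}

```bash
mkdir -p pics; ls; python3 - <<'E'
from bench import arm,cams,job
import cv2
print(arm.get_obs())
for n in("scene","top"):
    c=cams.camera(n); cv2.imwrite(f"pics/{n}0.png",c["frame"]); print(n,{k:v for k,v in c.items() if k!="frame"})
E
```

```text
pics
{'time_s': 0.0, 'q': array([ 1.13398288e+00,  5.33458430e-02,  1.61429883e+00, -5.19421395e-06,
        1.47602130e+00, -1.19000964e-01]), 'qvel': array([ 3.05176813e-05, -1.33303393e-04,  3.18481220e-03, -5.51368379e-04,
        9.16143260e-04, -1.03551403e-03]), 'joint_torque': array([-1.23474110e-03, -3.93686700e+01, -3.70175564e+01, -1.57153727e-04,
        6.88363143e-03,  3.21727924e-06]), 'position': array([195.03378405, 593.11418236, 224.66699035]), 'tool_rot': array([ 0.69890296, -0.1120905 ,  0.11169181, -0.69749215]), 'contact_force': array([-0.40383167,  0.05559899,  0.74953147]), 'wrist_torque': array([0.01536169, 0.01053332, 0.00084902]), 'width': 1.0044527541873063}
scene {'vertical_fov': 44.95100473830287, 'cx': 320.4870179101267, 'cy': 234.84867997188192, 'R': array([[ 0.11443446,  0.9934294 , -0.00167002],
       [ 0.53237889, -0.06274455, -0.84417761],
       [-0.83873564,  0.09571392, -0.53606098]]), 't': array([ -12.29502678, -114.37085176, 1788.72173899])}
top {'vertical_fov': 55.30392566462607, 'cx': 318.269832985176, 'cy': 234.8371490465098, 'R': array([[-7.61671068e-03, -9.99969570e-01, -1.68643052e-03],
       [-9.89349484e-01,  7.78095074e-03, -1.45351489e-01],
       [ 1.45360188e-01,  5.61368921e-04, -9.89378644e-01]]), 't': array([ -52.31145537,  484.96941415, 1074.69139062])}
```

View pics/scene0.png

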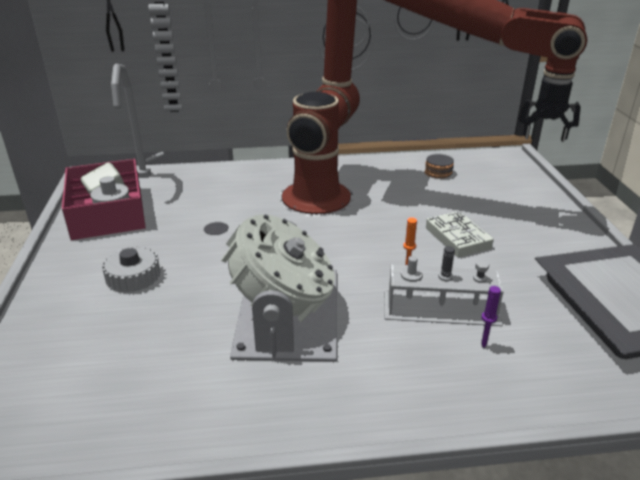

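View pics/top0.png

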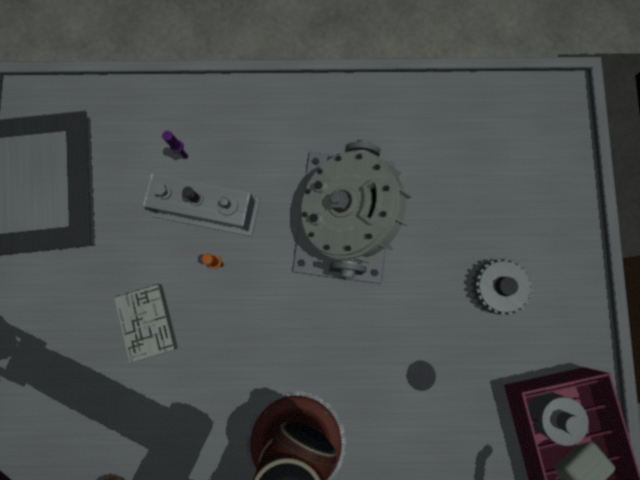

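```bash
cat > h.py <<'E'
import numpy as np,cv2
from bench import arm,cams,job
def K(c):
    f=240/np.tan(np.radians(c["vertical_fov"])/2); return f,c["cx"],c["cy"]
def proj(c,X):
    f,cx,cy=K(c); p=np.atleast_2d(X)@c["R"].T+c["t"]; return np.c_[f*p[:,0]/p[:,2]+cx,f*p[:,1]/p[:,2]+cy]
def ray(c,u):
    f,cx,cy=K(c); d=c["R"].T@np.array([(u[0]-cx)/f,(u[1]-cy)/f,1]); return -c["R"].T@c["t"],d
def onz(c,u,z):
    o,d=ray(c,u); return o+d*(z-o[2])/d[2]
def crop(c,x0,y0,w,h,s,name,pts=()):
    im=c["frame"][y0:y0+h,x0:x0+w]; im=cv2.resize(im,None,fx=s,fy=s,interpolation=cv2.INTER_CUBIC)
    im=np.clip(im.astype(float)*1.5,0,255).astype(np.uint8) if name.startswith("t") else im
    for p in pts:
        q=((np.array(p)-[x0,y0]+.5)*s).astype(int); cv2.drawMarker(im,tuple(int(v) for v in q),(0,0,255),0,9,1)
    for i in range(0,w,10): cv2.putText(im,str(x0+i),(i*s,8),0,.3,(0,255,255),1); im[:4,i*s]=(0,255,255)
    for i in range(0,h,10): cv2.putText(im,str(y0+i),(0,i*s+4),0,.3,(0,255,255),1)
    cv2.imwrite(f"pics/{name}.png",im)
def coverT(px,py,phi):
    # phi: heading of horizontal part of uphill x
    a=np.radians(35); u=np.array([np.cos(phi),np.sin(phi),0]); k=np.array([0,0,1.])
    x=u*np.cos(a)+k*np.sin(a); z=-u*np.sin(a)+k*np.cos(a); y=np.cross(z,x)
    return np.c_[x,y,z],np.array([px,py,165.])
E
python3 - <<'E'
from h import *
s=cams.camera("scene");t=cams.camera("top")
import pickle;pickle.dump((s,t),open("c0.pkl","wb"))
crop(t,285,130,130,155,5,"t_stand")
crop(s,215,200,140,165,5,"s_stand"[0:]) 
crop(t,130,165,140,80,5,"t_rack")
crop(s,375,205,145,125,5,"s_rack")
E
```

```text
(no output)
```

View pics/t_stand.png

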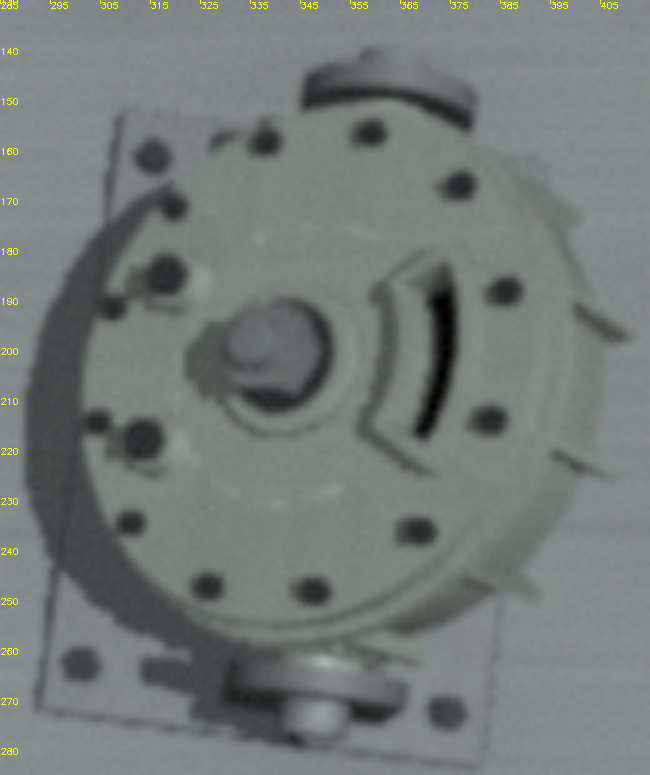

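View pics/s_stand.png

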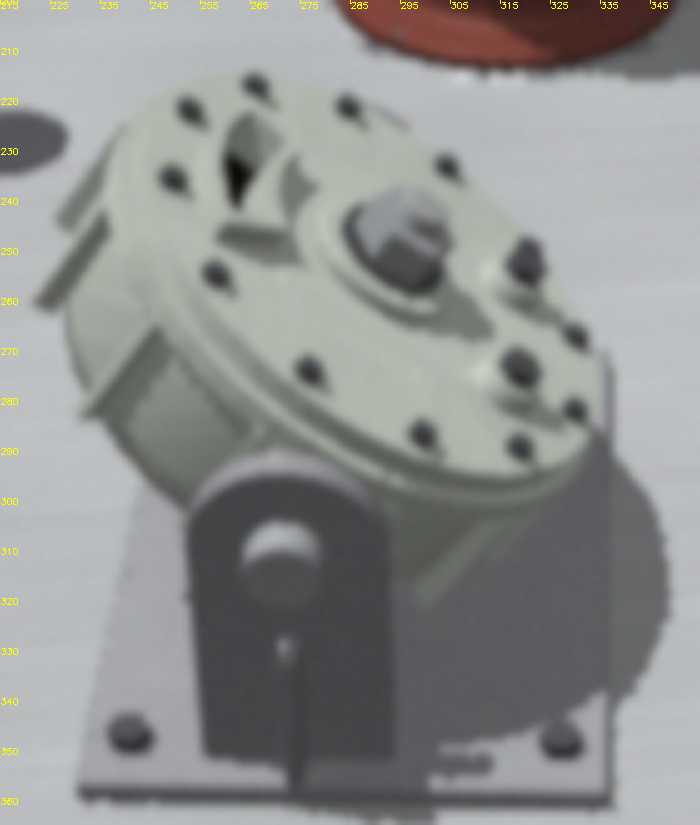

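View pics/t_rack.png

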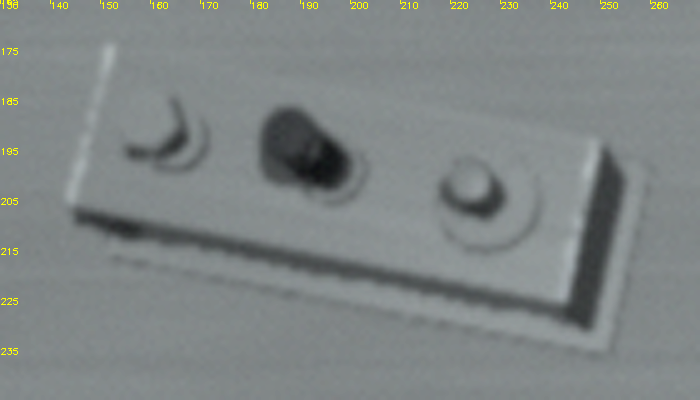

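View pics/s_rack.png

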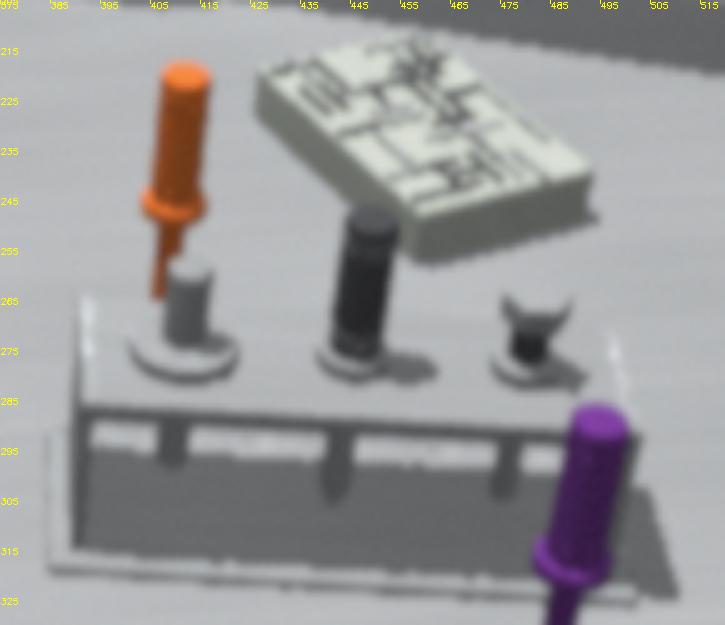

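```bash
cat > fit.py <<'E'
from h import *
import pickle
from scipy.optimize import least_squares
s,t=pickle.load(open("c0.pkl","rb"))
T=np.array([(337,158),(358.5,156),(376.5,167),(385.5,188),(382.5,213.5),(368,236),(347,248),(326.5,247),(311,234.5),(304,214),(307,191),(319.5,171)])
S=np.array([(253,222),(266.2,217),(284.6,221.6),(304.4,233.4),(249.4,236),(258.4,255),(277,274.4),(299.8,287.4),(318.8,289.4),(329.8,282.2),(330,267.4)])
def bolts(p):
    R,o=coverT(*p[:3]); a=np.radians(np.arange(12)*30)+p[5]
    return (np.c_[p[3]*np.cos(a),p[3]*np.sin(a),0*a+p[4]])@R.T+o
def near(P,Q): 
    d=P[None]-Q[:,None]; i=np.argmin((d**2).sum(2),1); return d[np.arange(len(Q)),i]
def mk(use):
    def res(p):
        X=bolts(p); r=[]
        if 0 in use:r.append(near(proj(t,X),T))
        if 1 in use:r.append(near(proj(s,X),S))
        return np.r_[np.vstack(r).ravel(),(p[3]-102)*.02,(p[4]-4)*.3]
    return res
c=onz(t,(341,200),180)
for use in((0,1),(0,),(1,)):
    b=min((least_squares(mk(use),[c[0],c[1],-1.6+d,102,5,.26],loss="soft_l1") for d in(-.2,0,.2)),key=lambda r:r.cost)
    print(use,b.x.round(3),b.cost.round(2),np.degrees(b.x[5]).round(1)%30)
    if use==(0,1): p=b.x
R,o=coverT(*p[:3])
def arc(r,z,A): A=np.radians(A);return np.c_[r*np.cos(A),r*np.sin(A),0*A+z]@R.T+o
A=np.linspace(-27.4,27.4,9)
W=np.vstack([arc(64,12,A),arc(86,12,A),arc(115,0,np.linspace(0,360,40)),[o+38*R[:,2]]])
crop(t,285,130,130,155,5,"t_fit",proj(t,W)); crop(s,215,200,140,165,5,"s_fit",proj(s,W))
np.save("cover.npy",p[:3])
E
python3 fit.py
```

```text
(0, 1) [ 5.36734e+02 -1.11509e+02 -1.71600e+00  1.03911e+02  2.79700e+00
  2.67000e-01] 4.75 15.3
(0,) [ 536.457 -110.883   -1.697  103.504    4.001    1.297] 0.58 14.299999999999997
(1,) [ 5.37981e+02 -1.13528e+02 -1.71300e+00  1.03990e+02  4.00100e+00
  2.66000e-01] 0.35 15.2
```

View pics/t_fit.png

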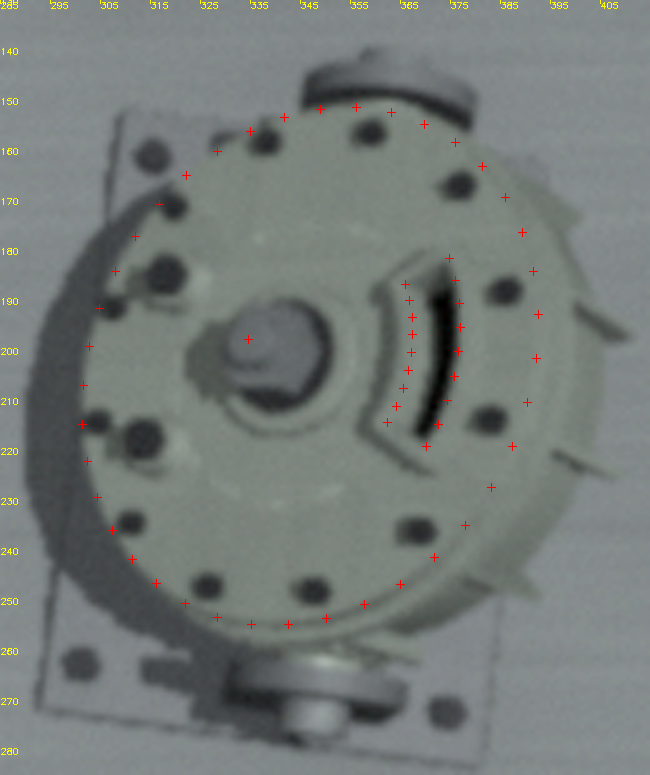

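View pics/s_fit.png

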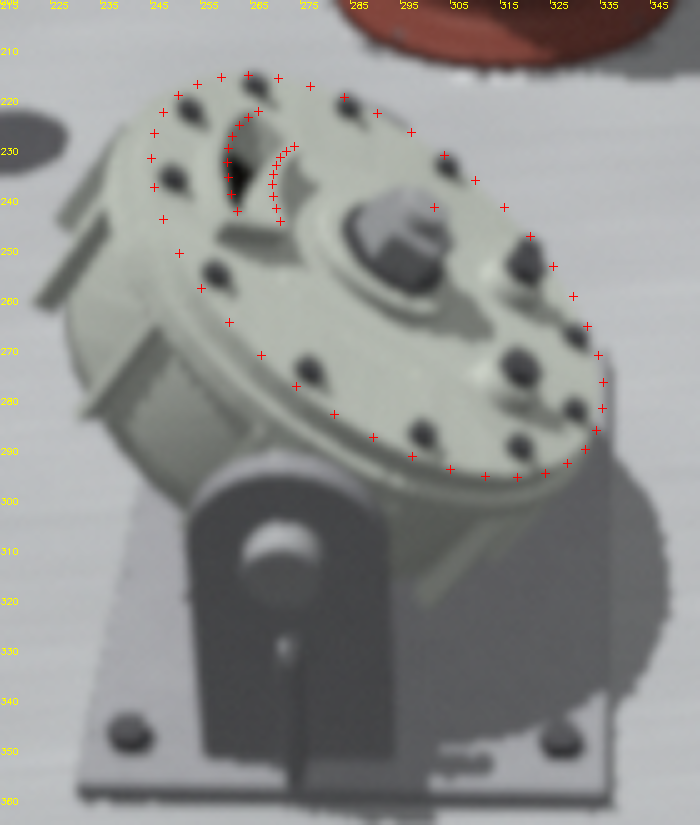

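```bash
python3 - <<'E'
from h import *
import pickle
s,t=pickle.load(open("c0.pkl","rb"))
print("top",onz(t,(187.3,188.7),168),onz(s,(449.5,248.5),168))
print("collar",onz(t,(196.3,199.5),94),onz(s,(445.5,276),94))
for n,u,v in(("drift",(224.3,202),(413,258)),("bolt",(160,190),(482,266))): print(n,onz(t,u,135),onz(s,v,130))
print("rack ends",[onz(t,u,90)[:2].round() for u in((151.5,174),(143.5,206),(249,193),(243,226))])
for n,u in(("orange",(207,259)),("purple",(169,136))): print(n,onz(t,u,150))
print(onz(s,(411,219),150),onz(s,(494,290),150))
o=arm.get_obs()
from scipy.spatial.transform import Rotation as Rn
print(Rn.from_quat(o["tool_rot"]).as_matrix().round(3))
# pose of grip in final geometry
R,c=coverT(536.7,-111.5,-1.711)
print(R.round(3))
for a in(-18,0,8,22):
    a_=np.radians(a)
    b=c+R@[75*np.cos(a_),75*np.sin(a_),12]
    print(a,b.round(1),(b+43*R[:,2]).round(1),(b+69*R[:,2]).round(1))
E
```

```text
top [568.19931724 226.48674388 168.        ] [563.16436786 227.18313938 168.        ]
collar [561.07719743 226.41004838  94.        ] [562.34174854 227.24693703  94.        ]
drift [545.50123591 152.66215896 135.        ] [535.78619339 157.10657027 130.        ]
bolt [574.07882487 297.16356383 135.        ] [583.05011704 298.15019812 130.        ]
rack ends [array([624., 335.]), array([548., 350.]), array([577., 105.]), array([499., 118.])]
orange [416.97552636 184.01979402 150.        ]
purple [694.39538294 276.94667829 150.        ]
[403.16699834 184.15107666 150.        ] [691.96939054 280.60465749 150.        ]
[[ 0.95  -0.001  0.312]
 [-0.312 -0.001  0.95 ]
 [-0.    -1.    -0.001]]
[[-0.114  0.99   0.08 ]
 [-0.811 -0.14   0.568]
 [ 0.574  0.     0.819]]
-18 [ 506.5 -159.3  215.7] [ 510.  -134.9  251. ] [ 512.1 -120.1  272.3]
0 [ 529.1 -165.5  217.8] [ 532.5 -141.1  253.1] [ 534.6 -126.3  274.4]
8 [ 539.5 -166.4  217.4] [ 542.9 -142.   252.7] [ 545.  -127.2  274. ]
22 [ 557.5 -165.   214.7] [ 561.  -140.6  249.9] [ 563.1 -125.8  271.2]
```

Request:
play_rows --pt "40 -36 5 -0.15" --pt "80 -72 10 -0.3" --pt "120 -108 15 -0.45" --pt "160 -144 15 -0.6" --pt "200 -180 15 -0.75" --pt "240 -218 15 -0.9" --pt "280 -258 15 -1.05" --pt "315 -300 15 -1.2" --pt "345 -335 12 -1.35" --pt "368 -366 10 -1.515" --pt "368 -366 0 -1.515" --pt "368 -366 0 -1.515" --gripper 1

```text
time_s: 1.7
position: [562.1, 227.4, 223.5]
tool_rot: [-0.432, 0.562, -0.56, 0.43]
contact_force: [-0.6, 0.6, -0.0]
width: 1.004
```

```bash
python3 - <<'E'
from h import *
o=arm.get_obs();print(o["time_s"],o["position"],o["q"].round(2))
from scipy.spatial.transform import Rotation as Rn
print(Rn.from_quat(o["tool_rot"]).as_matrix().round(3))
s=cams.camera("scene");t=cams.camera("top")
crop(s,375,145,150,160,5,"s1");crop(t,120,130,160,130,5,"t1")
E
```

```text
1.7 [562.07808275 227.43972876 223.45872353] [0.26 0.01 1.66 0.   1.48 0.52]
[[-0.258 -0.004  0.966]
 [-0.966  0.    -0.258]
 [ 0.001 -1.    -0.004]]
```

View pics/s1.png

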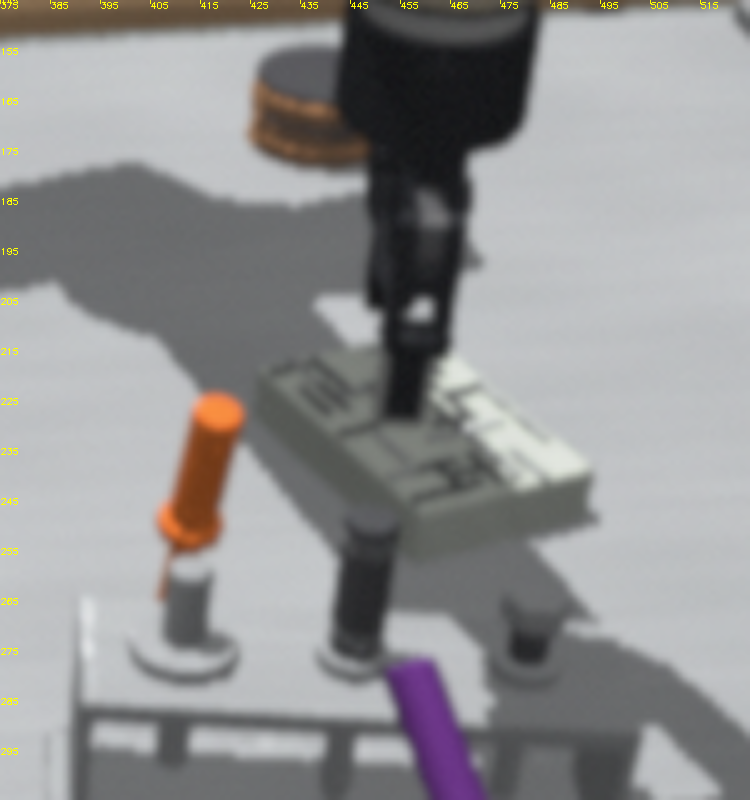

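View pics/t1.png

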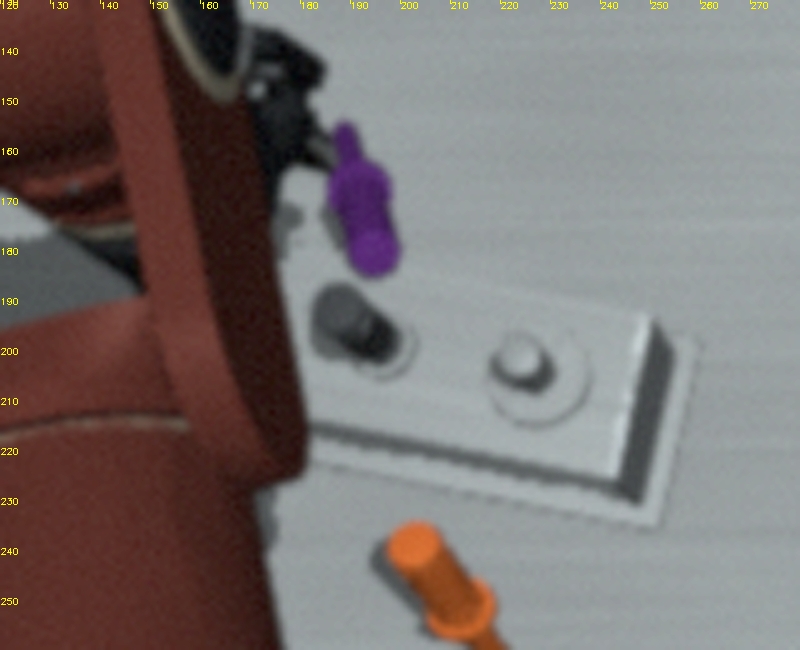

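```bash
python3 - <<'E'
from h import *
import pickle
s,t=pickle.load(open("c0.pkl","rb"))
for z in(168,204,223): print(proj(s,[562,227,z]),proj(t,[562,227,z]))
E
```

```text
[[449.25455017 248.20694688]] [[186.96529975 191.49685685]]
[[451.24695368 234.08013668]] [[182.03739081 187.36920768]]
[[452.32392199 226.44406954]] [[179.28532661 185.06406048]]
```

Request:
play_rows --pt "1 0 -35 0" --pt "1 0 -70 0" --pt "1 0 -88 0" --pt "1 0 -88 0" --pt "1 0 -88 0"

```text
time_s: 2.42
position: [564.3, 228.8, 138.6]
tool_rot: [-0.431, 0.561, -0.56, 0.432]
contact_force: [-0.4, -0.1, -0.0]
width: 1.0
```

Request:
play_rows --pt "0 0 0 0" --pt "0 0 0 0" --pt "0 0 0 0" --pt "0 0 0 0" --pt "0 0 0 0" --pt "0 0 0 0" --gripper -1

```text
time_s: 3.18
position: [564.9, 228.7, 139.2]
tool_rot: [0.43, -0.56, 0.561, -0.432]
contact_force: [2.7, -0.8, 2.7]
width: 0.256
```

```bash
python3 - <<'E'
from h import *
s=cams.camera("scene")
crop(s,375,145,150,160,5,"s2")
E
```

```text
(no output)
```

View pics/s2.png

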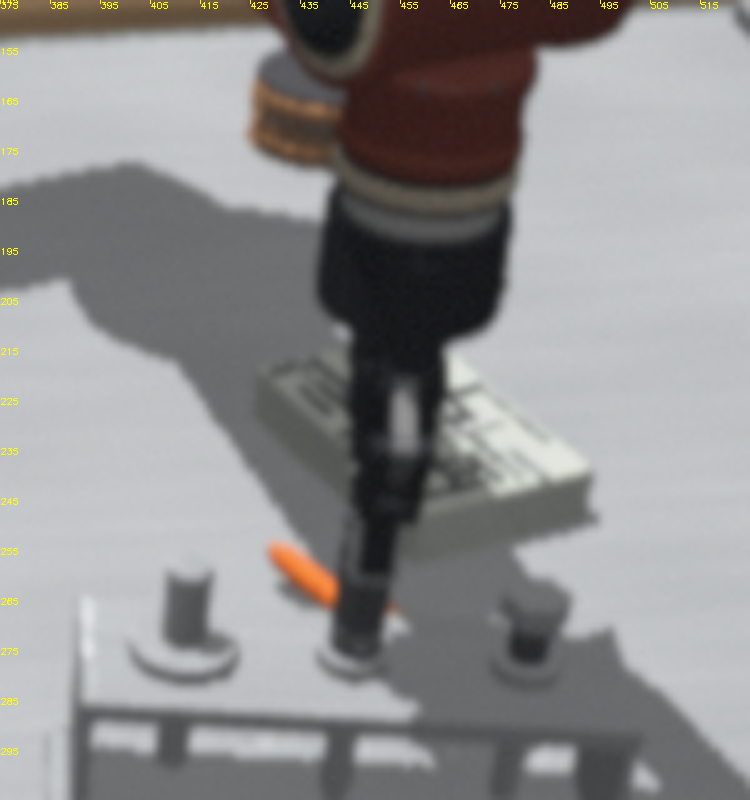

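Request:
play_rows --pt "0 0 20 0" --pt "0 0 50 0" --pt "0 0 90 0" --pt "0 0 130 0" --pt "0 0 160 0" --pt "0 0 160 0"

```text
time_s: 3.98
position: [565.6, 229.2, 302.7]
tool_rot: [0.429, -0.56, 0.561, -0.434]
contact_force: [0.5, 0.4, -3.7]
width: 0.262
```

```bash
python3 - <<'E'
from h import *
s=cams.camera("scene");t=cams.camera("top")
crop(s,375,145,150,160,5,"s3");crop(t,120,130,160,130,5,"t3")
E
```

```text
(no output)
```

View pics/s3.png

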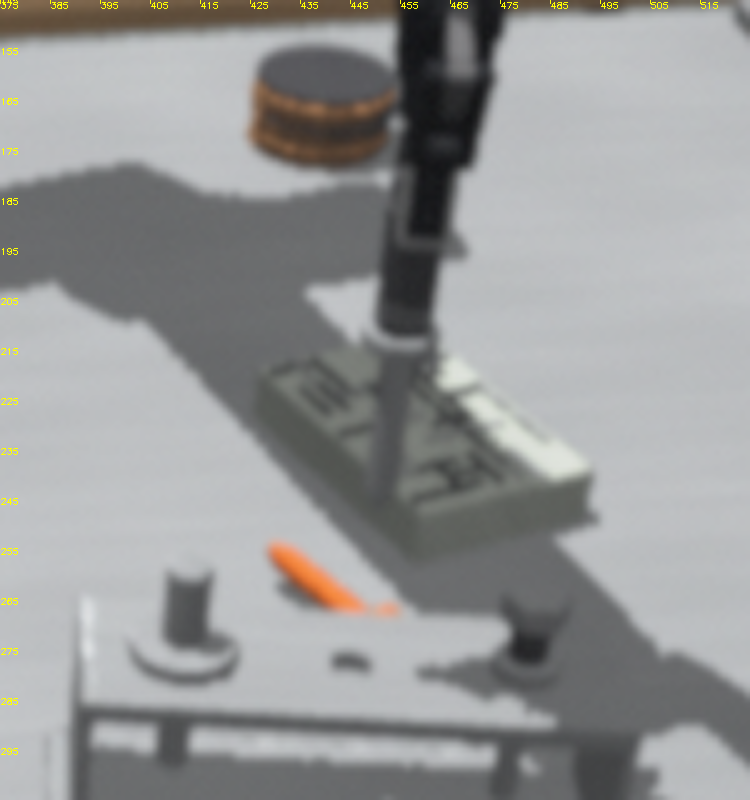

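View pics/t3.png

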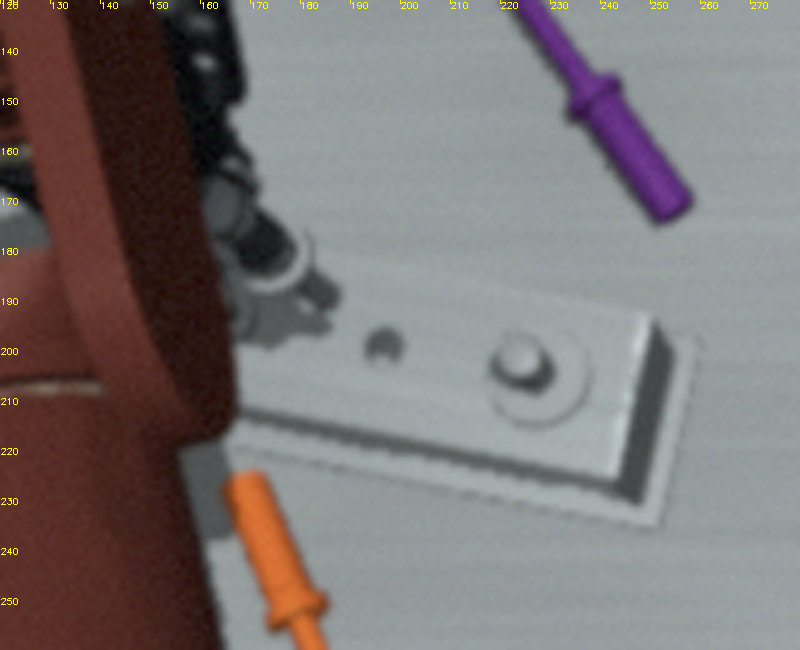

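Request:
play_rows --pt "0 -20 30 0.01" --pt "-4 -60 50 0.02" --pt "-8 -105 60 0.04" --pt "-12 -150 60 0.06" --pt "-16 -195 60 0.08" --pt "-20 -240 60 0.1" --pt "-24 -285 60 0.121" --pt "-29 -325 60 0.121" --pt "-33 -365 60 0.121" --pt "-37 -390 60 0.121" --pt "-37 -396 60 0.121" --pt "-37 -396 60 0.121"

```text
time_s: 5.58
position: [526.6, -166.9, 355.9]
tool_rot: [-0.464, 0.535, -0.532, 0.464]
contact_force: [-0.3, -0.0, -3.4]
width: 0.258
```

```bash
cat > look.py <<'E'
from h import *
import sys
n=sys.argv[1]
s=cams.camera("scene");t=cams.camera("top")
o=arm.get_obs();p=o["position"];print(o["time_s"],p.round(1),o["contact_force"].round(1),o["wrist_torque"].round(2),o["width"])
from scipy.spatial.transform import Rotation as Rn
M=Rn.from_quat(o["tool_rot"]).as_matrix();print("head",np.arctan2(M[1,2],M[0,2]).round(3),"fing",M[:,1].round(3))
R,c=coverT(536.7,-111.5,-1.711)
A=np.radians(np.linspace(-27.4,27.4,9))
W=np.vstack([np.c_[r*np.cos(A),r*np.sin(A),0*A+12]@R.T+c for r in(64,86)])
crop(s,215,110,150,165,5,"s"+n,np.vstack([proj(s,p)]));crop(t,280,110,140,150,5,"t"+n,np.vstack([proj(t,p)]))
import pickle;pickle.dump((s,t),open(f"c{n}.pkl","wb"))
E
python3 look.py 4
```

```text
5.675 [ 527.  -166.3  357. ] [ 0.8  0.5 -2.7] [ 0.04 -0.04 -0.03] 0.2591695201488385
head -0.137 fing [-0.002  0.002 -1.   ]
```

View pics/s4.png

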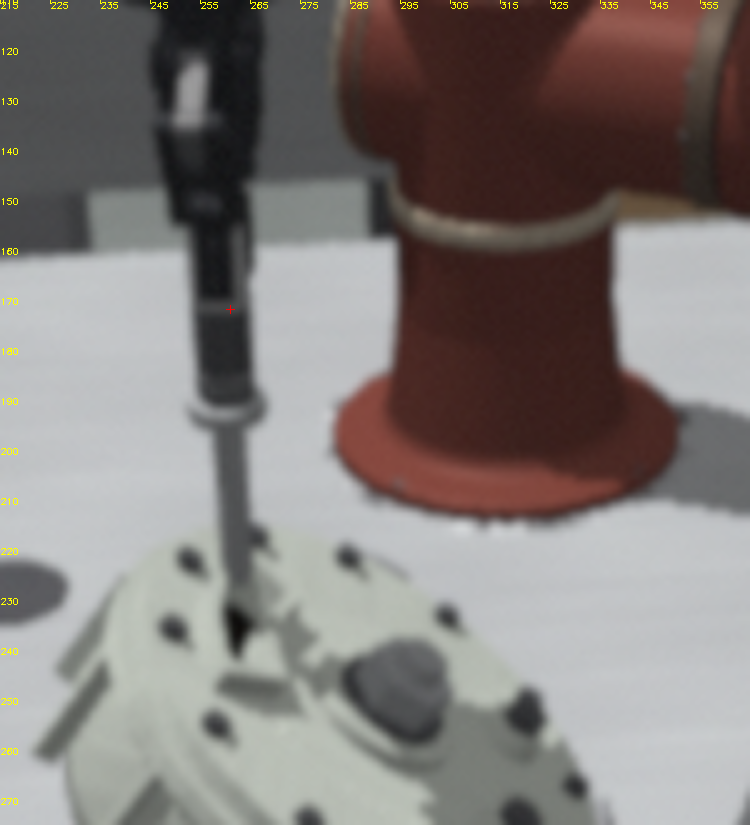

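View pics/t4.png

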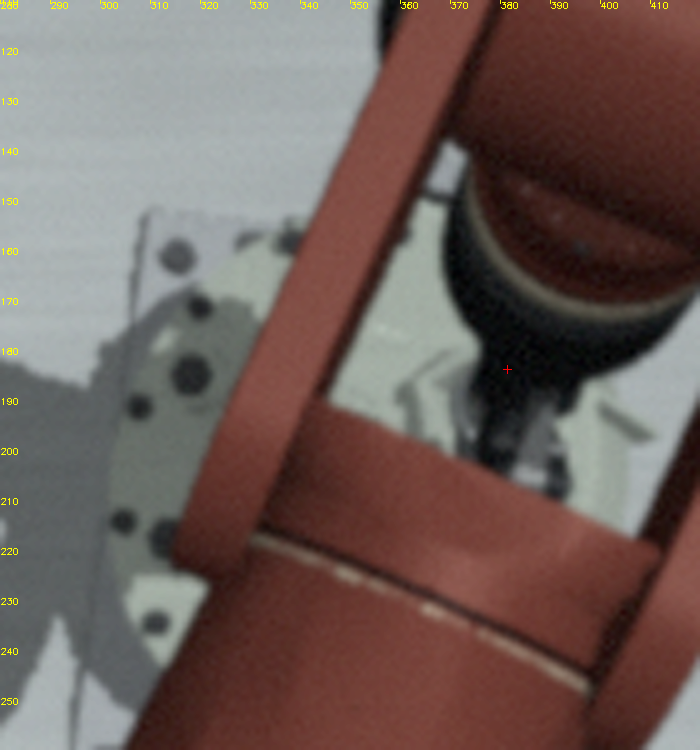

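```bash
python3 - <<'E'
from h import *
import pickle
s,t=pickle.load(open("c4.pkl","rb"))
for dz in (0,-40,-49,-90,-127):
  for dy in(0,-4): print(dz,dy,proj(s,[527,-166.3+dy,357+dz]).round(1))
E
```

```text
0 0 [[260.5 171.3]]
0 -4 [[258.5 171.4]]
-40 0 [[261.7 189.4]]
-40 -4 [[259.7 189.5]]
-49 0 [[261.9 193.4]]
-49 -4 [[259.9 193.5]]
-90 0 [[263. 211.]]
-90 -4 [[261.1 211.1]]
-127 0 [[264.  226.4]]
-127 -4 [[262.1 226.5]]
```

Request:
play_rows --pt "2 1 -6 0" --pt "2 1 -12 0" --pt "2 1 -18 0" --pt "2 1 -18 0"

```text
time_s: 6.18
position: [528.7, -165.1, 337.9]
tool_rot: [-0.465, 0.535, -0.532, 0.464]
contact_force: [0.2, -0.6, -1.9]
width: 0.257
```

Request:
play_rows --pt "0 0 -4 0" --pt "0 0 -8 0" --pt "0 0 -8 0"

```text
time_s: 6.55
position: [528.5, -165.1, 329.4]
tool_rot: [-0.465, 0.535, -0.531, 0.464]
contact_force: [-0.7, -0.3, -3.0]
width: 0.259
```

```bash
python3 look.py 5
```

```text
6.65 [ 528.7 -165.1  329.9] [ 0.7 -0.9 -4. ] [-0.03  0.02 -0.  ] 0.25387911651184214
head -0.137 fing [-0.003  0.003 -1.   ]
```

View pics/s5.png

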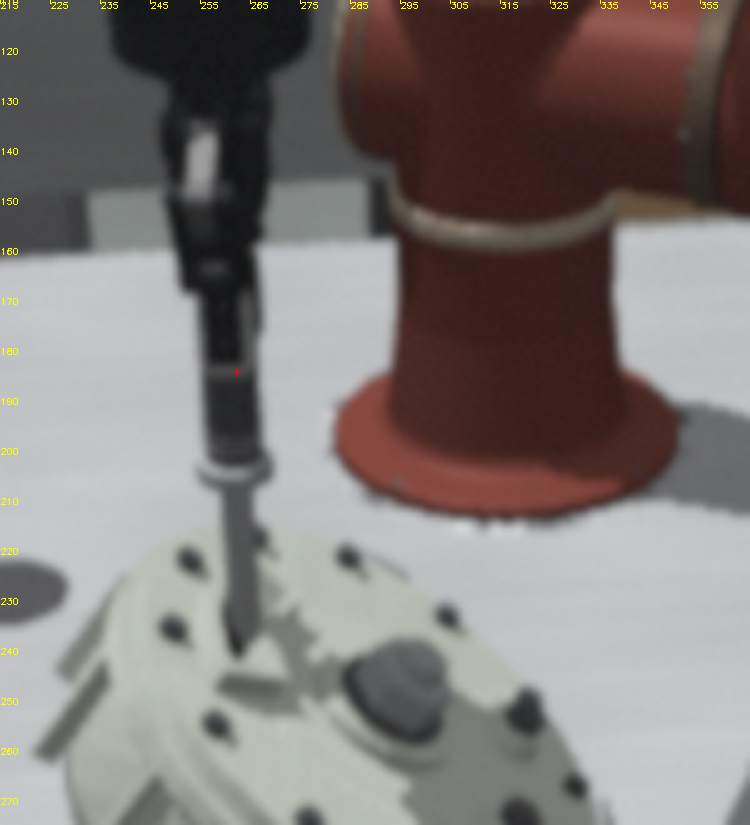

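Request:
play_rows --pt "0.5 4 0 0" --pt "1 8 -0.5 0" --pt "1.4 10 -1 0" --pt "1.4 10 -1 0"

```text
time_s: 7.15
position: [530.4, -155.5, 329.8]
tool_rot: [-0.465, 0.534, -0.532, 0.464]
contact_force: [-0.7, -3.2, 1.2]
width: 0.254
```

Request:
play_rows --pt "0.5 4 -0.5 0" --pt "1 8 -1.2 0" --pt "1.6 12 -2.2 0" --pt "2.2 16 -3 0" --pt "2.2 16 -3 0"

```text
time_s: 7.78
position: [532.7, -139.1, 327.0]
tool_rot: [-0.465, 0.534, -0.532, 0.465]
contact_force: [0.3, -2.1, 1.8]
width: 0.261
```

```bash
python3 look.py 6
```

```text
7.875 [ 532.7 -139.3  326.9] [-0.1 -2.5  1.8] [-0.86 -0.11  0.03] 0.2580089569339489
head -0.137 fing [-0.002  0.001 -1.   ]
```

View pics/s6.png

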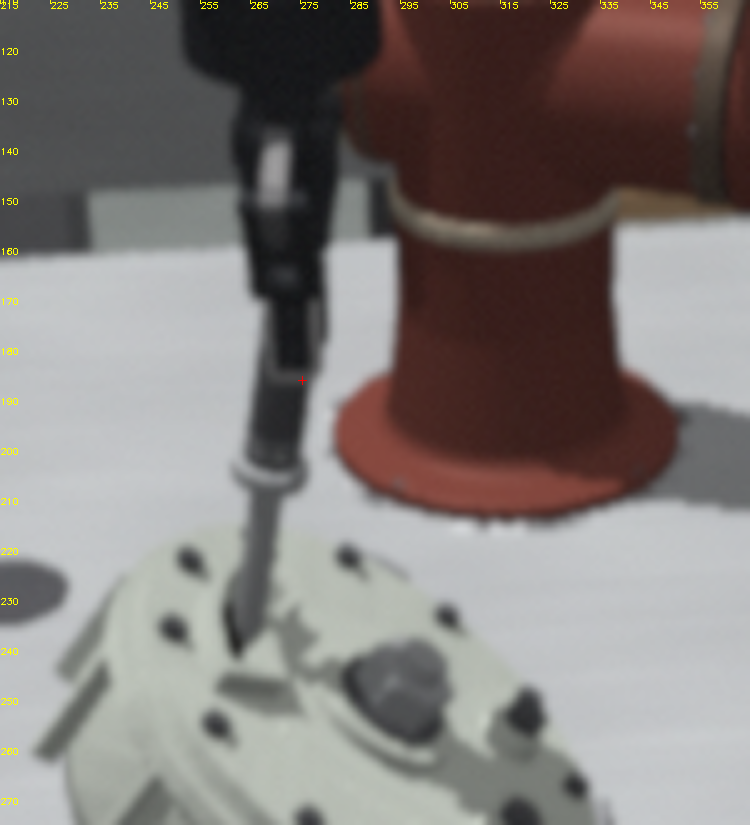

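Request:
play_rows --pt "0.6 4 -0.9 0" --pt "1.1 8 -1.9 0" --pt "1.7 12 -3 0" --pt "2.2 16 -4.4 0" --pt "2.8 20 -6 0" --pt "3.4 24 -7.5 0" --pt "4 28 -9.2 0" --pt "4.2 30 -10.2 0" --pt "4.2 30 -10.2 0"

```text
time_s: 9.0
position: [536.7, -109.3, 316.5]
tool_rot: [-0.465, 0.534, -0.532, 0.464]
contact_force: [-0.6, -3.2, 0.8]
width: 0.259
```

```bash
python3 look.py 7
```

```text
9.1 [ 536.7 -109.4  316.5] [-0.6 -3.6  0.5] [-0.98  0.18  0.04] 0.2607160882910333
head -0.137 fing [-0.002  0.001 -1.   ]
```

View pics/s7.png

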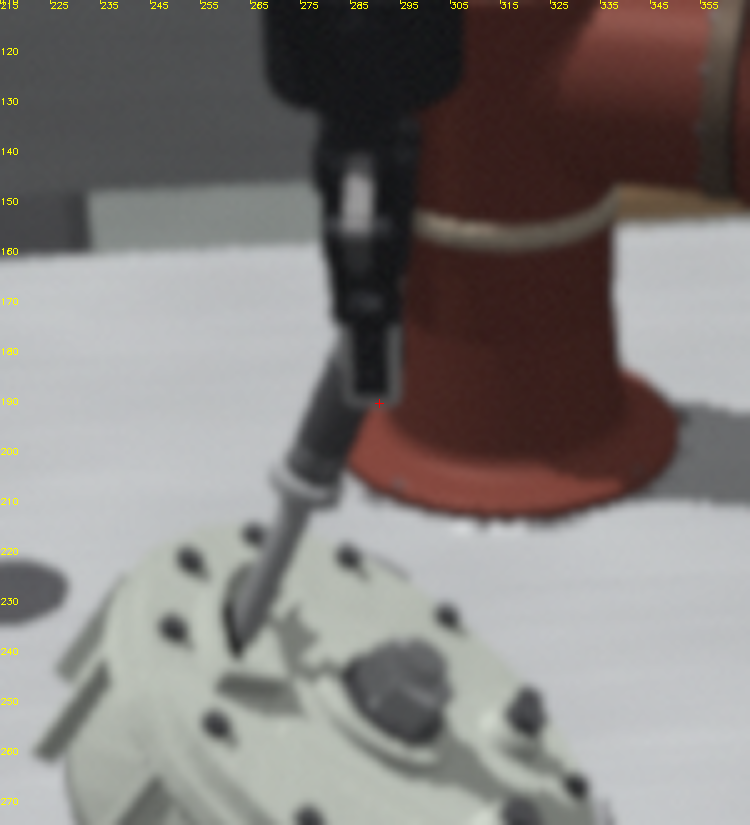

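View pics/t7.png

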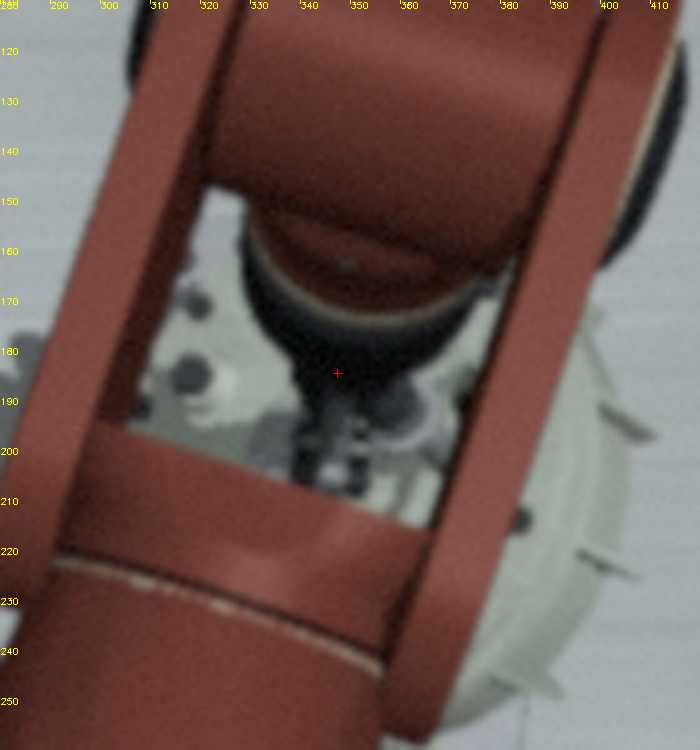

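```bash
cat > tilt.py <<'E'
from h import *
import pickle,sys
n=sys.argv[1];p=np.array(eval(sys.argv[2]))
s,t=pickle.load(open(f"c{n}.pkl","rb"))
u=np.array([np.cos(-1.711),np.sin(-1.711),0]);k=np.array([0,0,1.])
for th in range(int(sys.argv[3]),int(sys.argv[4]),2):
    a=np.radians(th); z=k*np.cos(a)-u*np.sin(a)
    q=proj(s,[p-49*z,p-110*z,p-127*z,p-45*z,p-45*z+60*z]); d=q[1]-q[0]
    print(th,q[:3].round(1).tolist(),"slope",(d[0]/d[1]).round(3))
E
python3 tilt.py 7 "[536.7,-110.5,316.5]" 16 40
```

```text
16 [[283.9, 210.7], [276.9, 234.8], [275.0, 241.4]] slope -0.291
18 [[283.1, 210.5], [275.1, 234.4], [273.0, 240.8]] slope -0.334
20 [[282.3, 210.2], [273.4, 233.8], [271.0, 240.2]] slope -0.378
22 [[281.5, 210.0], [271.6, 233.3], [269.0, 239.6]] slope -0.424
24 [[280.7, 209.7], [269.9, 232.6], [267.0, 238.8]] slope -0.471
26 [[280.0, 209.3], [268.2, 232.0], [265.1, 238.1]] slope -0.519
28 [[279.2, 209.0], [266.6, 231.2], [263.1, 237.2]] slope -0.569
30 [[278.5, 208.6], [264.9, 230.5], [261.2, 236.4]] slope -0.622
32 [[277.7, 208.3], [263.3, 229.6], [259.4, 235.4]] slope -0.676
34 [[277.0, 207.9], [261.7, 228.8], [257.5, 234.4]] slope -0.733
36 [[276.3, 207.4], [260.1, 227.9], [255.7, 233.4]] slope -0.792
38 [[275.6, 207.0], [258.6, 226.9], [254.0, 232.3]] slope -0.855
```

```bash
python3 - <<'E'
from h import *
import pickle
s,t=pickle.load(open("c7.pkl","rb"))
print(proj(s,[[536.7,-109.4,316.5],[555,-109.4,297.5],[555,-109.4,316.5],[555,-109.4,335]]).round(1))
crop(s,250,150,70,95,8,"s7b",proj(s,[[536.7,-109.4,316.5]]))
E
```

```text
[[290.4 190.3]
 [291.3 203.1]
 [291.1 194.6]
 [290.8 186.3]]
```

View pics/s7b.png

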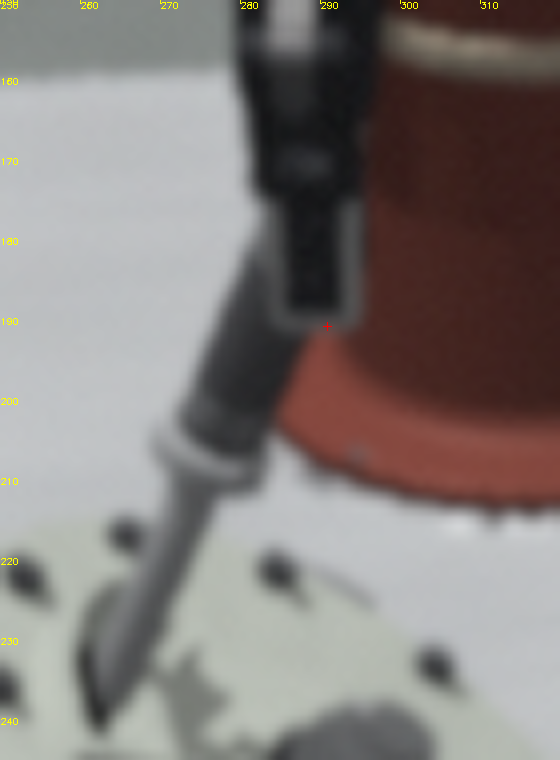

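Request:
play_rows --pt "0.5 4 -2 0" --pt "1.1 8 -4 0" --pt "1.7 12 -6.2 0" --pt "2.2 16 -8.5 0" --pt "2.8 20 -11 0" --pt "3.4 24 -13.5 0" --pt "3.5 25 -14 0" --pt "3.5 25 -14 0"

```text
time_s: 10.1
position: [540.1, -84.2, 302.1]
tool_rot: [-0.465, 0.534, -0.532, 0.464]
contact_force: [0.1, -2.0, -0.5]
width: 0.26
```

```bash
python3 look.py 8; python3 - <<'E'
from h import *
import pickle
s,t=pickle.load(open("c8.pkl","rb"))
crop(s,250,150,80,95,8,"s8b")
E
```

```text
10.2 [540.1 -84.4 302.2] [-0.1 -2.5 -1.4] [-0.57  0.15 -0.07] 0.2608939491753039
head -0.137 fing [-0.003  0.001 -1.   ]
```

View pics/s8b.png

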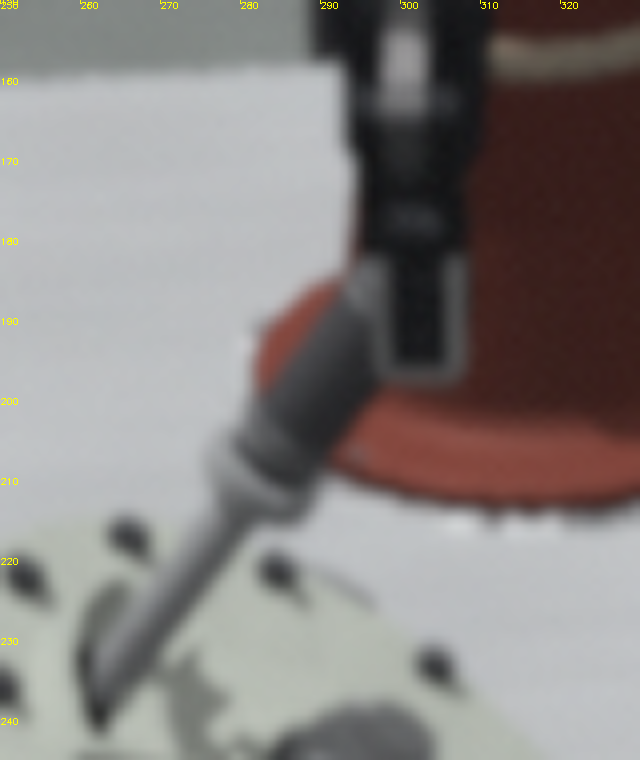

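```bash
cat > inc.py <<'E'
from h import *
import pickle,sys
def inc(n,pix,ycov,pose=(537.9,-113.4,-1.711)):
    s,t=pickle.load(open(f"c{n}.pkl","rb")); R,c=coverT(*pose)
    out=[]
    for u in pix:
        o,d=ray(s,u); o=R.T@(o-c); d=R.T@d; out.append(o+d*(ycov-o[1])/d[1])
    return np.array(out).round(1)
E
python3 - <<'E'
from inc import *
print(inc(8,[(283,210.2),(271.6,225),(265.6,233),(302,190)],-0.4))
s,t=pickle.load(open("c8.pkl","rb"));R,c=coverT(537.9,-113.4,-1.711)
for x in(71,75): print([proj(s,c+R@[x,-.4,z]).round(1).tolist() for z in(12,40,80,83,91)])
E
```

```text
[[ 71.2  -0.4  79.8]
 [ 71.2  -0.4  36.3]
 [ 70.9  -0.4  12.3]
 [ 65.7  -0.4 141. ]]
[[[265.5, 233.1]], [[272.6, 223.8]], [[283.1, 210.2]], [[283.9, 209.2]], [[286.1, 206.4]]]
[[[263.8, 232.1]], [[271.0, 222.8]], [[281.5, 209.2]], [[282.3, 208.2]], [[284.4, 205.4]]]
```

Request:
play_rows --pt "-0.5 -3.2 2.3 0" --pt "-0.5 -3.2 2.3 0" --pt "-8 -1.2 1.6 0" --pt "-15 1 1 0" --pt "-22.6 3 0.2 0" --pt "-22.6 3 0.2 0" --pt "-23.1 -0.4 -4.7 0" --pt "-23.6 -3.8 -9.6 0" --pt "-24.1 -7.2 -14.6 0" --pt "-24.5 -10.6 -19.5 0" --pt "-25 -14 -24.4 0" --pt "-25 -14 -24.4 0"

```text
time_s: 11.7
position: [514.8, -98.6, 277.0]
tool_rot: [-0.465, 0.535, -0.532, 0.464]
contact_force: [0.9, 0.3, -3.5]
width: 0.264
```

```bash
python3 look.py 9; python3 - <<'E'
from h import *
import pickle
s,t=pickle.load(open("c9.pkl","rb"))
crop(s,250,150,80,95,8,"s9b")
E
```

```text
11.8 [515.  -98.5 277.6] [-0.7 -1.  -2.4] [-0.01  0.14 -0.02] 0.2556383837907869
head -0.137 fing [-0.003  0.001 -1.   ]
```

View pics/s9b.png

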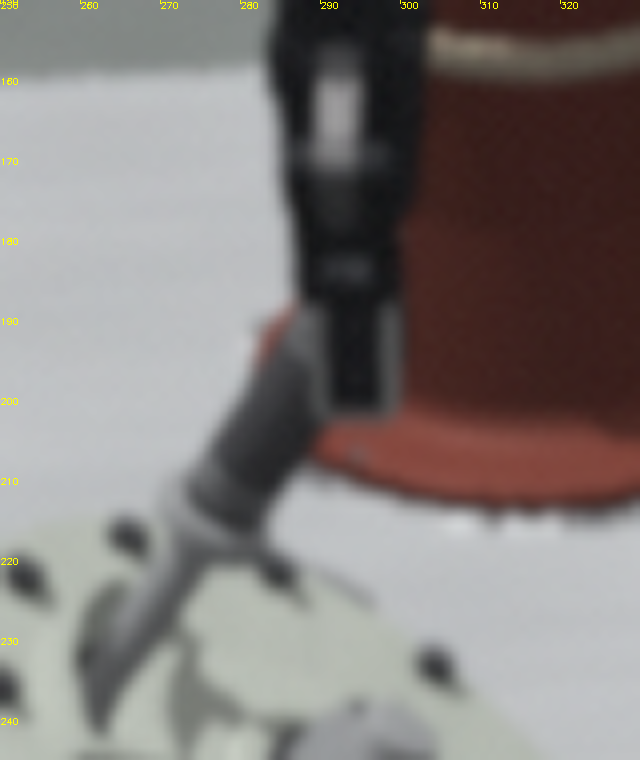

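```bash
python3 - <<'E'
from inc import *
print(inc(9,[(276.6,215),(270,224.5),(266,230)],-23.2))
s,t=pickle.load(open("c9.pkl","rb"));R,c=coverT(537.9,-113.4,-1.711)
for x in(68,71.3): print([proj(s,c+R@[x,-23.2,z]).round(1).tolist() for z in(12,30,50,53)])
E
```

```text
[[ 70.1 -23.2  50.1]
 [ 68.9 -23.2  22.2]
 [ 68.5 -23.2   5.6]]
[[[267.8, 228.1]], [[272.3, 222.2]], [[277.4, 215.5]], [[278.2, 214.5]]]
[[[266.5, 227.3]], [[271.0, 221.4]], [[276.1, 214.8]], [[276.9, 213.7]]]
```

Request:
play_rows --pt "-0.3 -2.5 -1 0" --pt "-0.7 -4.6 -4.1 0" --pt "-0.7 -4.6 -4.1 0"

```text
time_s: 12.18
position: [514.3, -103.1, 273.5]
tool_rot: [-0.465, 0.534, -0.532, 0.464]
contact_force: [-0.1, 0.2, -3.2]
width: 0.256
```

Request:
play_rows --pt "-0.1 -0.9 -1.3 0" --pt "-0.2 -1.4 -2 0" --pt "-0.2 -1.4 -2 0"

```text
time_s: 12.55
position: [514.7, -103.7, 273.4]
tool_rot: [-0.464, 0.534, -0.532, 0.465]
contact_force: [-0.4, 4.9, 4.7]
width: 0.258
```

Request:
play_rows --pt "1.7 -1.6 -0.9 0" --pt "3.5 -2.3 -0.6 0" --pt "5.3 -2.9 -0.3 0" --pt "7.2 -3.6 0 0"

```text
time_s: 13.05
position: [521.6, -106.4, 274.6]
tool_rot: [-0.464, 0.535, -0.531, 0.465]
contact_force: [-2.7, 5.7, 4.1]
width: 0.259
```

```bash
cat > w.py <<'E'
from h import *
o=arm.get_obs();R,c=coverT(536.7,-111.5,-1.711)
# relative to face-contact reference pose
ref=np.array([514.7,-103.7,273.4])
d=R.T@(o["position"]-ref); print("cover d",d.round(1),"F",(R.T@o["contact_force"]).round(1),"est xy",(d+[71.3,-23.2,0]).round(1), "t",o["time_s"])
E
python3 w.py
```

```text
cover d [ 2.1  7.2 -0. ] F [-2.  -3.4  6.4] est xy [ 73.4 -16.   -0. ] t 13.05
```

Request:
play_rows --pt "1.8 -1.2 -0.6 0" --pt "3.7 -1.6 -0.5 0" --pt "5.6 -2.2 -0.3 0" --pt "7.5 -2.7 -0.1 0"

```text
time_s: 13.55
position: [528.5, -108.3, 275.3]
tool_rot: [-0.464, 0.536, -0.531, 0.465]
contact_force: [-2.9, 4.8, 3.4]
width: 0.262
```

```bash
python3 w.py
```

```text
cover d [ 3.2 14.3  0. ] F [-1.6 -3.6  5.3] est xy [74.5 -8.9  0. ] t 13.55
```

Request:
play_rows --pt "2 -1 -0.7 0" --pt "4.1 -1.5 -0.6 0" --pt "6.2 -1.9 -0.5 0" --pt "8.3 -2.2 -0.5 0"

```text
time_s: 14.05
position: [536.3, -109.8, 275.7]
tool_rot: [-0.464, 0.536, -0.53, 0.465]
contact_force: [-3.0, 4.4, 4.1]
width: 0.258
```

```bash
python3 w.py
```

```text
cover d [ 3.8 22.3  0.1] F [-0.9 -3.6  5.6] est xy [75.1 -0.9  0.1] t 14.05
```

Request:
play_rows --pt "2.4 -0.9 -0.9 0" --pt "4.9 -1.1 -0.9 0" --pt "7.4 -1.2 -1.1 0" --pt "9.9 -1.3 -1.3 0" --pt "12.4 -1.4 -1.5 0"

```text
time_s: 14.68
position: [548.7, -111.0, 274.7]
tool_rot: [-0.464, 0.536, -0.53, 0.465]
contact_force: [-3.9, 5.1, 5.2]
width: 0.258
```

```bash
python3 w.py;python3 look.py 10; python3 - <<'E'
from h import *
import pickle
s,t=pickle.load(open("c10.pkl","rb"))
crop(s,250,150,80,95,8,"s10b")
E
```

```text
cover d [ 2.8 34.7 -0.4] F [-0.7 -4.5  6.8] est xy [74.1 11.5 -0.4] t 14.675
14.775 [ 549.  -111.1  274.7] [-3.2  3.6  4.9] [ 0.73  0.78 -0.26] 0.2575842869119005
head -0.137 fing [-0.004  0.008 -1.   ]
```

View pics/s10b.png

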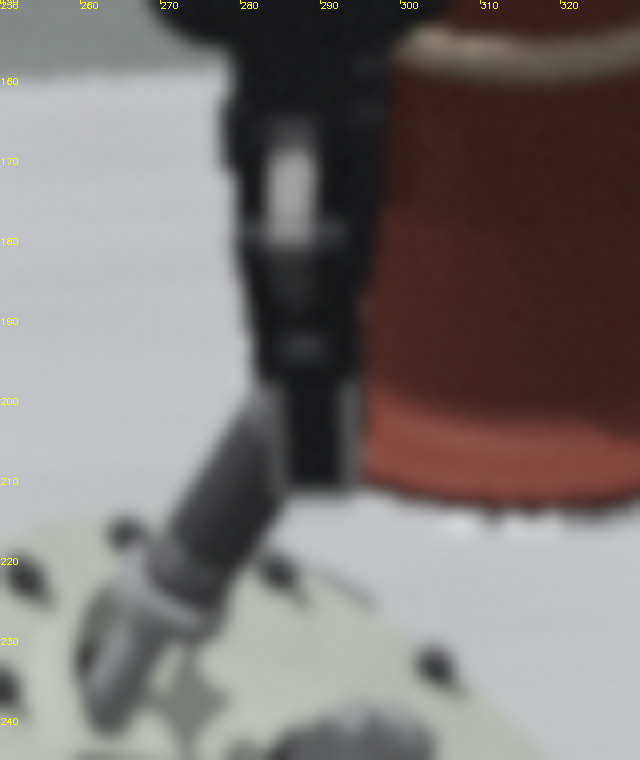

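```bash
python3 - <<'E'
from inc import *
for y in (9,11.5,13.5): print(inc(10,[(271,225.4),(263.75,236.2),(279,212)],y))
s,t=pickle.load(open("c10.pkl","rb"));R,c=coverT(537.9,-113.4,-1.711)
P=[c+R@[x,11.5,z] for x in(67,81) for z in(12,38)]+[c+R@[74+16*np.cos(a),11.5+16*np.sin(a),38] for a in np.linspace(0,6.28,16)]+[c+R@[x,11.5,z] for x in(62,86) for z in(46,80,116)]
crop(s,250,150,80,95,8,"s10c",proj(s,P))
E
```

```text
[[74.   9.  40.1]
 [72.2  9.   9. ]
 [77.8  9.  76.5]]
[[74.6 11.5 41.6]
 [72.8 11.5 10.5]
 [78.4 11.5 77.9]]
[[75.1 13.5 42.7]
 [73.3 13.5 11.7]
 [78.9 13.5 79. ]]
```

View pics/s10c.png

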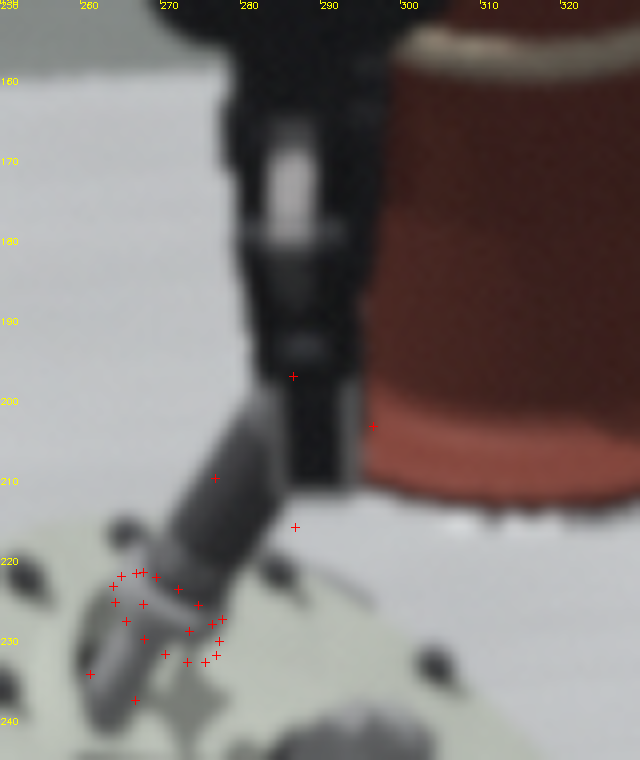

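Request:
play_rows --pt "0.2 1.7 2.5 0" --pt "-6 2.2 2.8 0" --pt "-11.3 2.6 3 0" --pt "-11.3 2.6 3 0" --pt "-11 5.8 0.7 0" --pt "-10.4 9.1 -1.6 0" --pt "-10.4 9.1 -1.6 0"

```text
time_s: 15.65
position: [538.6, -102.4, 273.6]
tool_rot: [-0.464, 0.536, -0.53, 0.465]
contact_force: [-2.2, -2.9, 0.2]
width: 0.255
```

```bash
python3 w.py;python3 look.py 11; python3 - <<'E'
from h import *
import pickle
s,t=pickle.load(open("c11.pkl","rb"))
crop(s,250,160,75,85,10,"s11b")
E
```

```text
cover d [-3.7 23.5  2.9] F [ 2.7 -1.8 -1.6] est xy [67.6  0.3  2.9] t 15.65
15.75 [ 538.6 -102.4  273.6] [-1.8 -3.8  0.5] [-0.87  0.48 -0.07] 0.2594835647468165
head -0.137 fing [-0.004  0.007 -1.   ]
```

View pics/s11b.png

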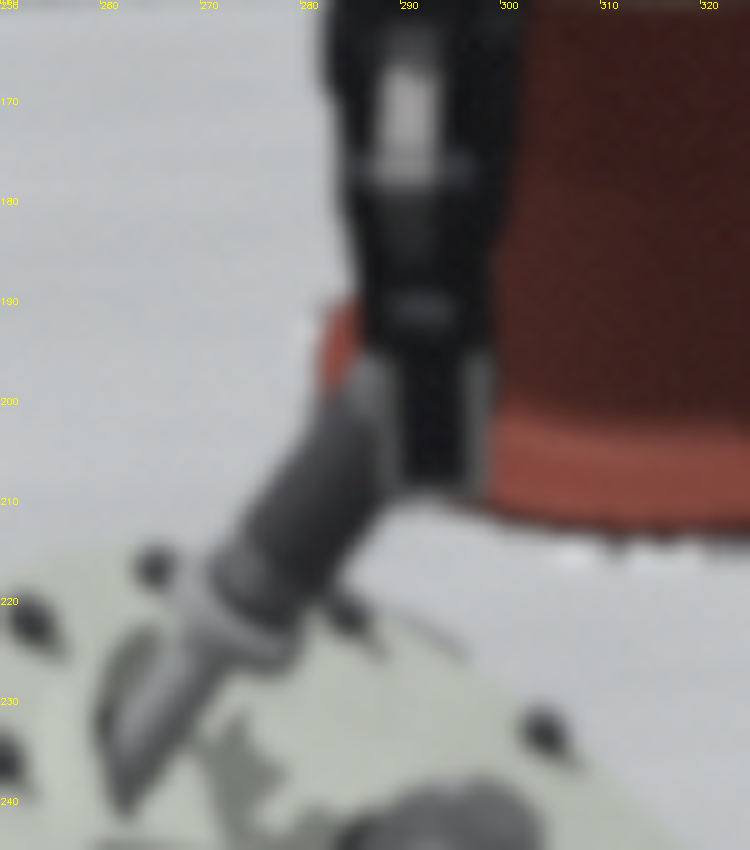

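```bash
python3 - <<'E'
from inc import *
print(inc(11,[(273.5,222.5),(265,234),(280.5,212.5)],0))
s,t=pickle.load(open("c11.pkl","rb"));R,c=coverT(537.9,-113.4,-1.711)
P=[c+R@[x,0,z] for x in(64,78) for z in(12,38)]+[c+R@[x,0,z] for x in(59,83) for z in(50,80,116)]
crop(s,250,160,75,85,10,"s11c",proj(s,P))
E
```

```text
[[71.3  0.  43.9]
 [70.7  0.   9.7]
 [72.5  0.  72.5]]
```

View pics/s11c.png

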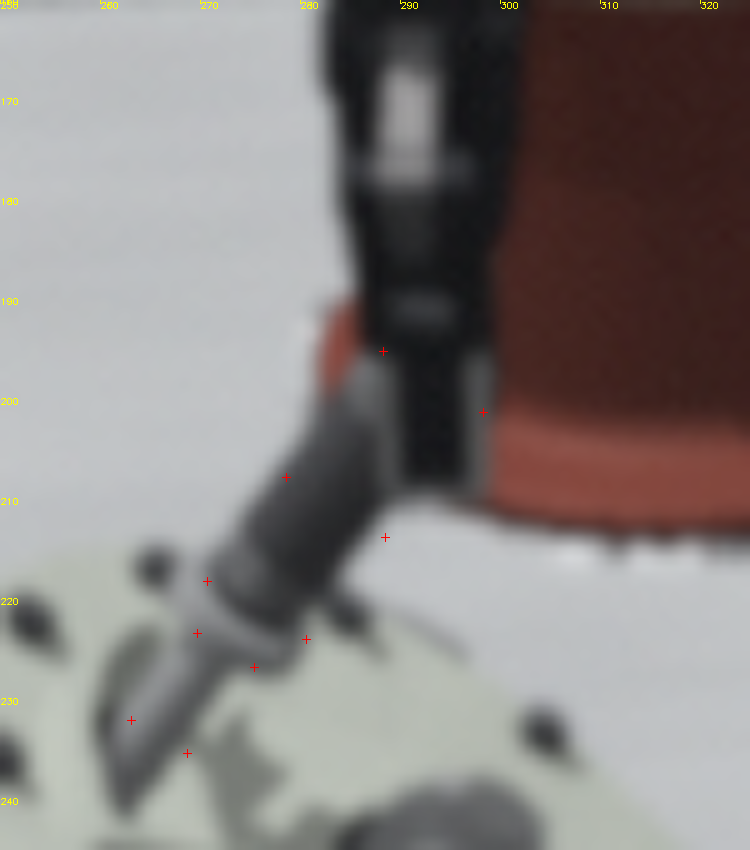

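Request:
play_rows --pt "0.2 1.6 -1.1 0" --pt "0.5 3.2 -2.3 0" --pt "0.5 3.2 -2.3 0" --pt "0 0 0 0" --pt "-0.4 -2.8 2 0" --pt "-0.4 -2.8 2 0"

```text
time_s: 16.5
position: [538.2, -104.9, 275.1]
tool_rot: [-0.464, 0.536, -0.53, 0.465]
contact_force: [-0.1, -0.9, -3.1]
width: 0.257
```

```bash
python3 w.py;python3 look.py 12; python3 - <<'E'
from inc import *
s,t=pickle.load(open("c12.pkl","rb"));R,c=coverT(537.9,-113.4,-1.711)
P=[c+R@[x,0,z] for x in(68,82) for z in(12,38)]+[c+R@[x,0,z] for x in(63,87) for z in(50,80,116)]
crop(s,250,160,75,85,10,"s12c",proj(s,P))
E
```

```text
cover d [-0.8 23.4  2.6] F [-1.1  0.  -3. ] est xy [70.5  0.2  2.6] t 16.5
16.6 [ 538.1 -104.8  275. ] [-0.1 -1.3 -2.5] [-0.18 -0.1   0.09] 0.2581160882043281
head -0.137 fing [-0.005  0.008 -1.   ]
```

View pics/s12c.png

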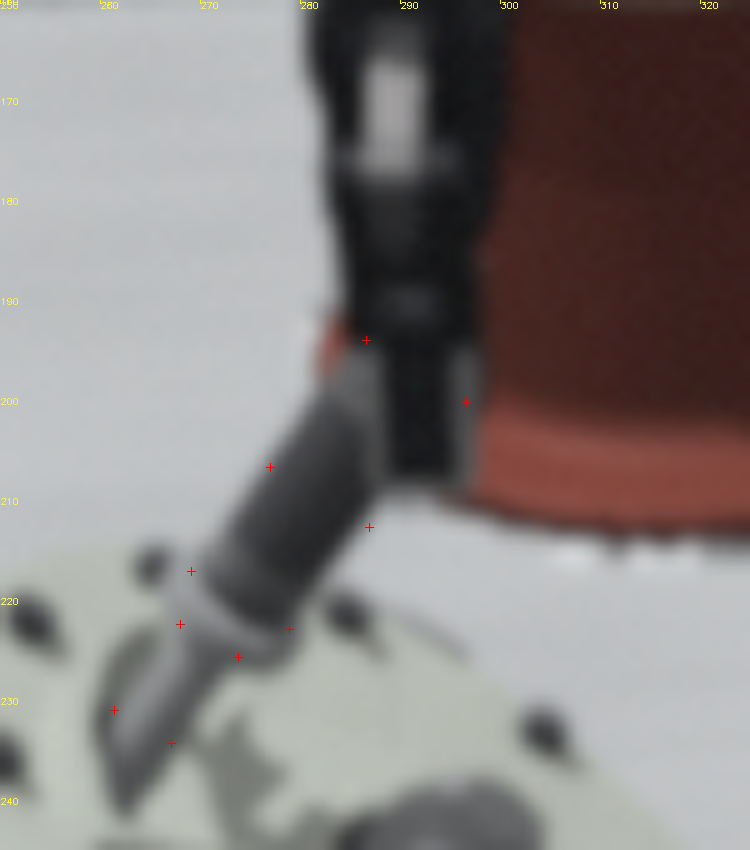

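Request:
play_rows --pt "-0.5 -3.6 2.6 0" --pt "5 -4.1 2.4 0" --pt "10 -4.6 2.2 0" --pt "10 -4.6 2.2 0" --pt "9.9 -5.7 0.6 0" --pt "9.7 -6.8 -0.9 0" --pt "9.7 -6.8 -0.9 0"

```text
time_s: 17.48
position: [547.6, -111.7, 273.9]
tool_rot: [-0.464, 0.536, -0.53, 0.465]
contact_force: [0.1, -0.8, -3.7]
width: 0.26
```

```bash
python3 w.py
```

```text
cover d [ 3.  33.7 -1.5] F [-1.5  0.2 -3.5] est xy [74.3 10.5 -1.5] t 17.475
```

Request:
play_rows --pt "-0.1 -0.6 -0.8 0" --pt "-0.2 -1.1 -1.6 0" --pt "-0.2 -1.1 -1.6 0"

```text
time_s: 17.85
position: [547.3, -112.9, 272.2]
tool_rot: [-0.464, 0.537, -0.53, 0.465]
contact_force: [-0.5, 0.5, -3.7]
width: 0.257
```

```bash
python3 w.py
```

```text
cover d [ 3.  33.6 -3.6] F [-2.5 -0.6 -2.8] est xy [74.3 10.4 -3.6] t 17.85
```

Request:
play_rows --pt "-0.1 -1.1 -1.6 0" --pt "-0.2 -2.3 -3.3 0" --pt "-0.2 -2.3 -3.3 0"

```text
time_s: 18.23
position: [546.8, -115.3, 268.7]
tool_rot: [-0.464, 0.537, -0.53, 0.464]
contact_force: [-1.8, -0.0, -2.1]
width: 0.255
```

```bash
python3 w.py; python3 look.py 13;python3 - <<'E'
from inc import *
s,t=pickle.load(open("c13.pkl","rb"));R,c=coverT(537.9,-113.4,-1.711)
P=[c+R@[x,10.4,z] for x in(67,81) for z in(12,31)]+[c+R@[x,10.4,z] for x in(62,86) for z in(40,70,106)]
crop(s,250,160,75,85,10,"s13c",proj(s,P))
E
```

```text
cover d [ 3.  33.4 -7.9] F [-1.  -1.7 -1.9] est xy [74.3 10.2 -7.9] t 18.225
18.325 [ 546.8 -115.3  268.7] [-1.6 -0.4 -2.1] [-0.06  0.48 -0.1 ] 0.2570643595057989
head -0.138 fing [-0.006  0.008 -1.   ]
```

View pics/s13c.png

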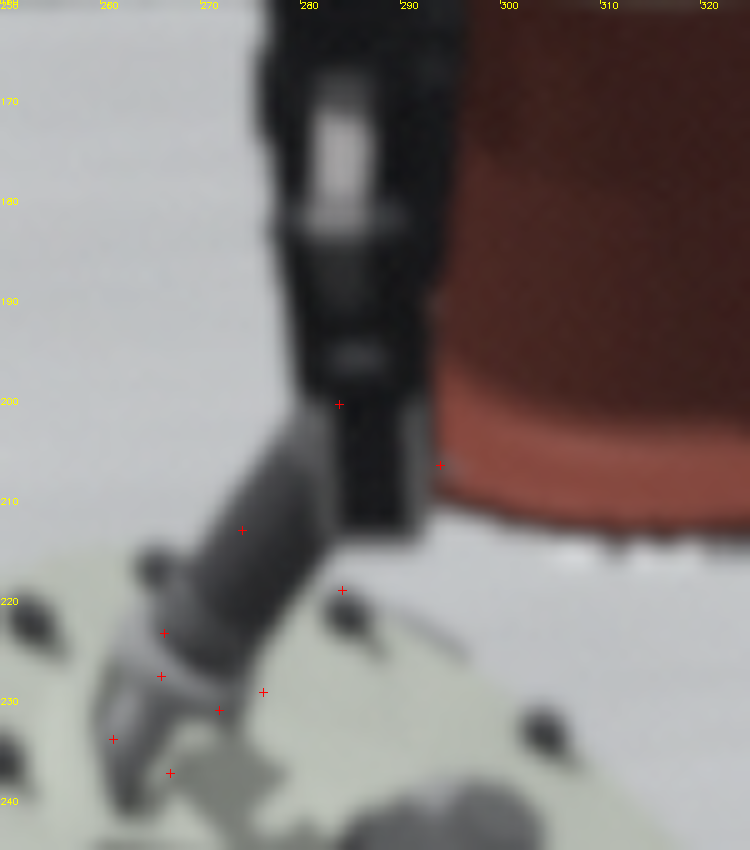

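Request:
play_rows --pt "-0.2 -1.7 -2.5 0" --pt "-0.5 -3.4 -4.9 0" --pt "-0.5 -3.4 -4.9 0"

```text
time_s: 18.7
position: [546.0, -119.0, 263.1]
tool_rot: [-0.464, 0.537, -0.53, 0.464]
contact_force: [-1.4, -0.0, -3.7]
width: 0.259
```

```bash
python3 w.py
```

```text
cover d [  2.9  33.2 -14.6] F [-1.9 -1.3 -3.2] est xy [ 74.2  10.  -14.6] t 18.7
```

Request:
play_rows --pt "-0.2 -1.7 -2.5 0" --pt "-0.5 -3.4 -4.9 0" --pt "-0.5 -3.4 -4.9 0"

```text
time_s: 19.08
position: [545.4, -122.7, 257.7]
tool_rot: [-0.465, 0.537, -0.53, 0.464]
contact_force: [-2.9, -1.2, -3.0]
width: 0.259
```

```bash
python3 w.py
```

```text
cover d [  2.9  33.1 -21.2] F [-0.4 -2.7 -3.3] est xy [ 74.2   9.9 -21.2] t 19.075
```

Request:
play_rows --pt "-0.1 -1.1 -1.6 0" --pt "-0.2 -1.7 -2.5 0" --pt "-0.2 -1.7 -2.5 0"

```text
time_s: 19.45
position: [545.2, -124.4, 255.1]
tool_rot: [-0.465, 0.537, -0.53, 0.464]
contact_force: [-2.4, -0.9, -2.7]
width: 0.259
```

```bash
python3 w.py; python3 look.py 14;python3 - <<'E'
from inc import *
s,t=pickle.load(open("c14.pkl","rb"));R,c=coverT(537.9,-113.4,-1.711)
crop(s,250,160,75,85,10,"s14c")
E
```

```text
cover d [  2.8  33.1 -24.4] F [-0.5 -2.3 -2.9] est xy [ 74.1   9.9 -24.4] t 19.45
19.55 [ 545.2 -124.4  255.1] [-3.1 -1.2 -3.2] [-0.13  0.59 -0.14] 0.2545031130887322
head -0.138 fing [-0.008  0.007 -1.   ]
```

View pics/s14c.png

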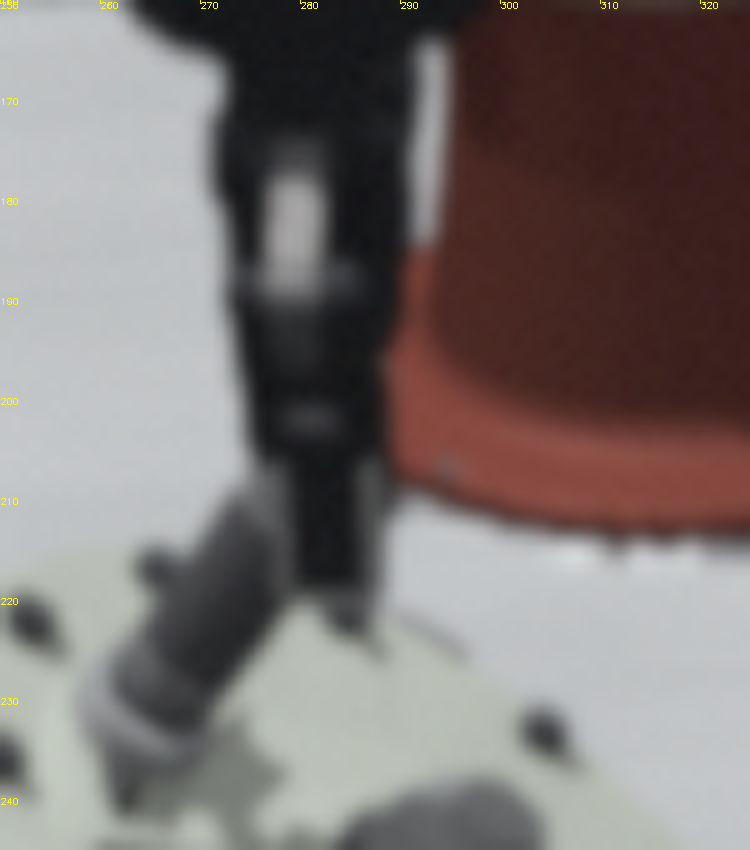

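Collar is almost on the rim. Press the last bit gently.

Request:
play_rows --pt "-0.1 -0.6 -0.8 0" --pt "-0.1 -1.1 -1.6 0" --pt "-0.1 -1.1 -1.6 0"

```text
time_s: 19.92
position: [545.2, -124.7, 254.6]
tool_rot: [-0.464, 0.537, -0.529, 0.464]
contact_force: [-4.5, 3.7, 2.1]
width: 0.258
```

```bash
python3 w.py
```

```text
cover d [  2.8  33.2 -24.9] F [-1.3 -5.   3.5] est xy [ 74.1  10.  -24.9] t 19.925
```

Request:
play_rows --pt "2.1 -0.2 -0.5 0" --pt "4.3 -0.2 -0.7 0" --pt "6.9 -0.1 -1 0" --pt "9.5 0 -1.4 0" --pt "9.5 0 -1.4 0"

```text
time_s: 20.55
position: [554.1, -124.3, 253.5]
tool_rot: [-0.464, 0.538, -0.529, 0.464]
contact_force: [-6.0, 1.6, 0.8]
width: 0.258
```

```bash
python3 w.py
```

```text
cover d [  0.8  41.9 -24.9] F [-0.1 -6.2  1.1] est xy [ 72.1  18.7 -24.9] t 20.55
```

Request:
play_rows --pt "2.4 0 -0.5 0" --pt "4.8 0.1 -0.9 0" --pt "7.2 0.4 -1.3 0" --pt "8.4 0.5 -1.6 0" --pt "8.4 0.5 -1.6 0"

```text
time_s: 21.18
position: [562.7, -123.7, 252.2]
tool_rot: [-0.464, 0.538, -0.529, 0.464]
contact_force: [-3.0, 0.9, 0.9]
width: 0.262
```

```bash
python3 w.py
```

```text
cover d [ -1.5  50.3 -24.9] F [ 0.1 -3.1  0.9] est xy [ 69.8  27.1 -24.9] t 21.175
```

Request:
play_rows --pt "1 0 -0.3 0" --pt "2 0.1 -0.6 0" --pt "2 0.1 -0.6 0"

```text
time_s: 21.55
position: [565.0, -123.5, 251.8]
tool_rot: [-0.464, 0.538, -0.529, 0.465]
contact_force: [-2.9, 2.8, 1.5]
width: 0.256
```

```bash
python3 w.py; python3 look.py 15;python3 - <<'E'
from inc import *
s,t=pickle.load(open("c15.pkl","rb"));R,c=coverT(537.9,-113.4,-1.711)
P=[c+R@[69.5+16*np.cos(a),28.1+16*np.sin(a),z] for a in np.linspace(0,6.28,16) for z in(12,)]+[c+R@[69.5+12*np.cos(a),28.1+12*np.sin(a),90] for a in np.linspace(0,6.28,16)]
crop(s,240,160,75,85,10,"s15c",proj(s,P))
E
```

```text
cover d [ -2.1  52.6 -24.9] F [-1.1 -3.3  2.6] est xy [ 69.2  29.4 -24.9] t 21.55
21.65 [ 565.  -123.5  251.8] [-2.5  2.9  1.9] [ 0.29  0.67 -0.2 ] 0.25771184058790547
head -0.138 fing [-0.008  0.01  -1.   ]
```

View pics/s15c.png

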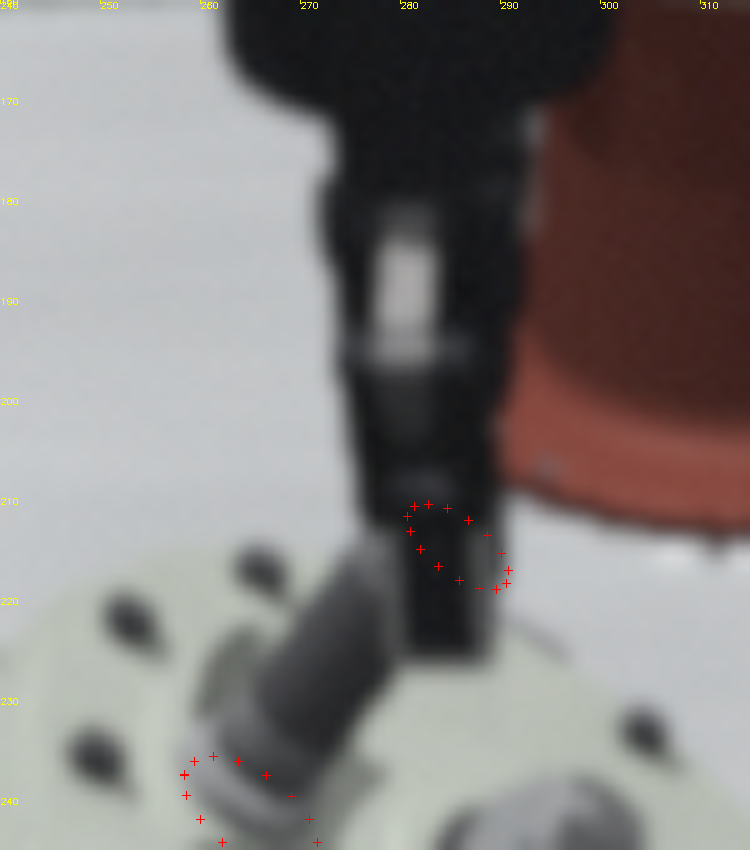

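View pics/t15.png

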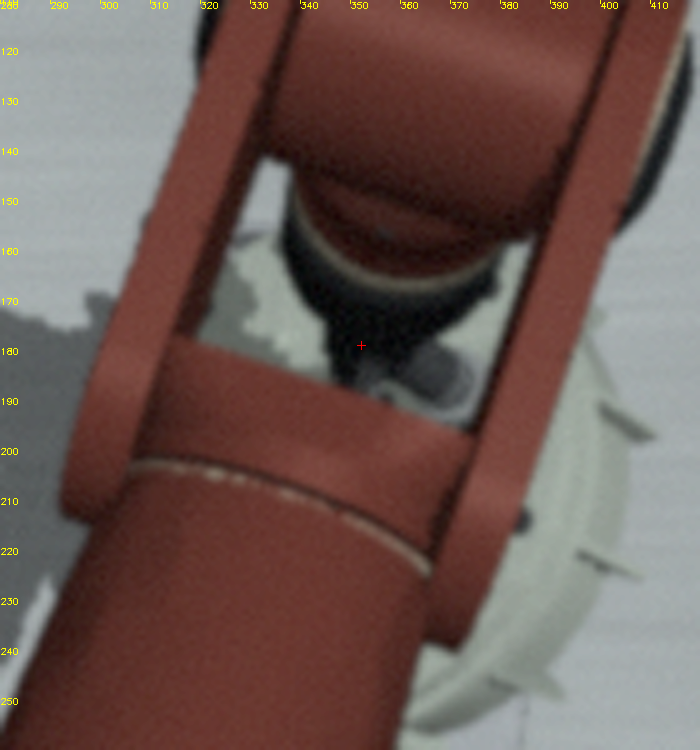

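Request:
play_rows --pt "1 0 -0.4 0" --pt "2.2 0.3 -0.9 0" --pt "2.5 0.4 -1 0" --pt "2.5 0.4 -1 0"

```text
time_s: 22.15
position: [567.7, -123.0, 251.2]
tool_rot: [-0.464, 0.537, -0.529, 0.465]
contact_force: [-3.5, 3.2, 2.5]
width: 0.258
```

```bash
python3 w.py
```

```text
cover d [ -3.1  55.2 -24.9] F [-0.8 -3.9  3.6] est xy [ 68.2  32.  -24.9] t 22.15
```

Request:
play_rows --pt "1 0.2 -0.5 0" --pt "2 0.4 -0.9 0" --pt "2 0.4 -0.9 0"

```text
time_s: 22.52
position: [568.8, -122.5, 250.7]
tool_rot: [-0.465, 0.538, -0.528, 0.464]
contact_force: [-7.9, 3.1, 4.5]
width: 0.257
```

```bash
python3 w.py; python3 look.py 16;python3 - <<'E'
from inc import *
s,t=pickle.load(open("c16.pkl","rb"));R,c=coverT(537.9,-113.4,-1.711)
P=[c+R@[69.5+16*np.cos(a),28.1+16*np.sin(a),z] for a in np.linspace(0,6.28,16) for z in(20,)]
crop(s,240,160,75,85,10,"s16c",proj(s,P))
E
```

```text
cover d [ -4.   56.2 -24.9] F [ 1.  -8.2  4.8] est xy [ 67.3  33.  -24.9] t 22.525
22.625 [ 568.8 -122.5  250.7] [-7.8  4.2  5.4] [ 0.4   1.64 -0.37] 0.2536328090629371
head -0.138 fing [-0.01  0.01 -1.  ]
```

View pics/s16c.png

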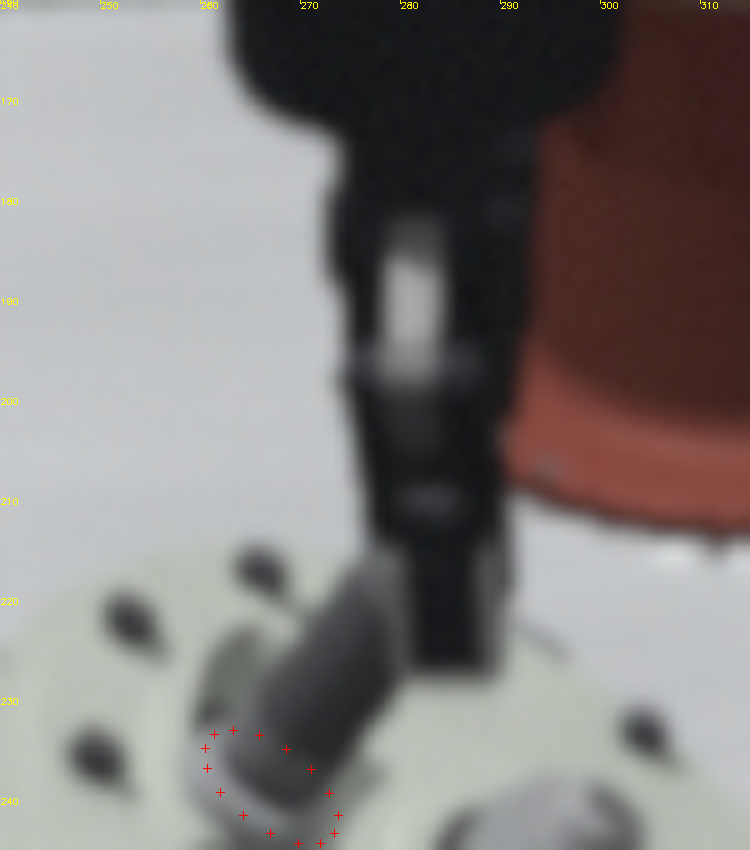

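Request:
play_rows --pt "-0.5 -0.9 -1.2 0" --pt "-0.6 -1.3 -1.8 0" --pt "-0.6 -1.3 -1.8 0"

```text
time_s: 23.0
position: [568.3, -122.8, 250.9]
tool_rot: [-0.464, 0.538, -0.528, 0.465]
contact_force: [-6.4, 6.9, 7.7]
width: 0.261
```

```bash
python3 w.py
```

```text
cover d [ -3.5  55.8 -25. ] F [-0.4 -7.3  9.7] est xy [ 67.8  32.6 -25. ] t 23.0
```

Request:
play_rows --pt "-0.4 1 1.4 0" --pt "-0.4 1 1.4 0"

```text
time_s: 23.25
position: [567.9, -122.3, 251.8]
tool_rot: [-0.464, 0.538, -0.528, 0.465]
contact_force: [-2.4, 0.2, -0.9]
width: 0.258
```

Request:
play_rows --pt "0 0 0 0" --pt "0 0 0 0" --pt "0 0 0 0" --pt "0 0 0 0" --pt "0 0 0 0" --pt "0 0 0 0" --gripper 1

```text
time_s: 24.0
position: [568.0, -122.3, 251.8]
tool_rot: [-0.464, 0.538, -0.528, 0.465]
contact_force: [0.7, -0.0, -0.3]
width: 0.999
```

```bash
python3 w.py; python3 look.py 17;python3 - <<'E'
from inc import *
s,t=pickle.load(open("c17.pkl","rb"));R,c=coverT(537.9,-113.4,-1.711)
crop(s,240,160,75,85,10,"s17c")
E
```

```text
cover d [ -3.4  55.3 -23.9] F [-0.2  0.7 -0.2] est xy [ 67.9  32.1 -23.9] t 24.0
24.1 [ 567.9 -122.3  251.8] [ 0.8 -0.5 -0.2] [ 0.01 -0.05  0.01] 1.0045417188703665
head -0.138 fing [-0.009  0.011 -1.   ]
```

View pics/s17c.png

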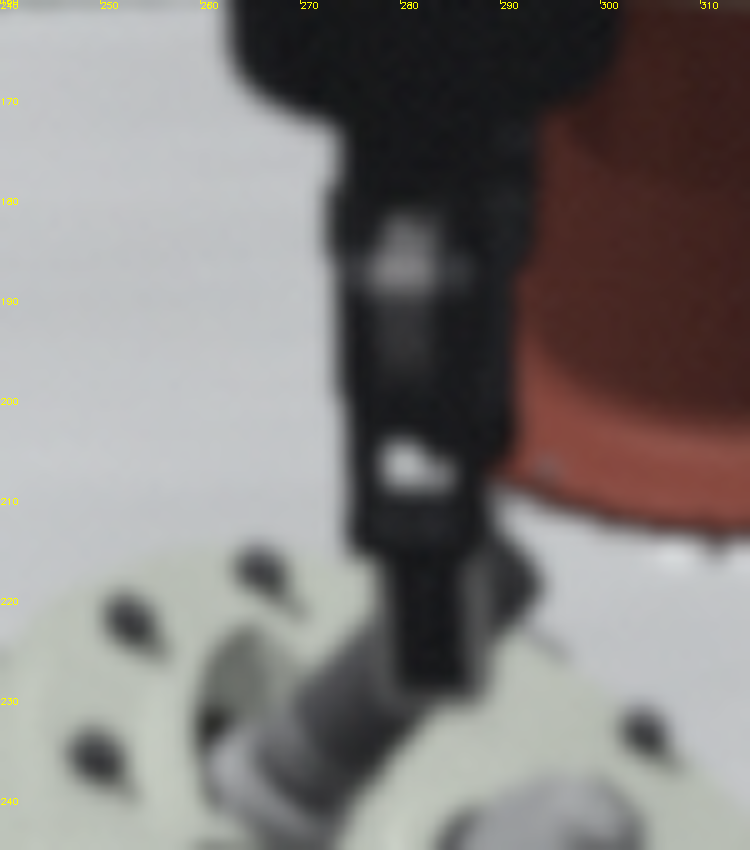

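Request:
play_rows --pt "0 0 15 0" --pt "0 0 35 0" --pt "0 0 60 0" --pt "0 0 90 0" --pt "0 30 110 0" --pt "0 80 120 0" --pt "-10 130 120 0" --pt "-20 180 120 0" --pt "-30 220 120 0" --pt "-30 220 120 0"

```text
time_s: 25.35
position: [537.6, 99.9, 374.3]
tool_rot: [-0.464, 0.536, -0.528, 0.467]
contact_force: [0.3, -0.5, 0.1]
width: 1.0
```

```bash
python3 look.py 18;python3 - <<'E'
from inc import *
s,t=pickle.load(open("c18.pkl","rb"));R,c=coverT(537.9,-113.4,-1.711)
def P(R,c): return [c+R@[69.5+16*np.cos(a),28.1+16*np.sin(a),12] for a in np.linspace(0,6.28,16)]+[c+R@[69.5+12*np.cos(a),28.1+12*np.sin(a),90] for a in np.linspace(0,6.28,16)]
crop(s,235,185,75,85,10,"s18c",proj(s,P(R,c)))
R,c=coverT(536.5,-110.9,-1.711)
crop(t,320,150,75,75,10,"t18c",proj(t,P(R,c)))
E
```

```text
25.45 [538.2  97.7 373.4] [ 0.4 -0.  -0.6] [-0.04  0.    0.01] 1.0002096347919815
head -0.137 fing [-0.006  0.01  -1.   ]
```

View pics/s18c.png

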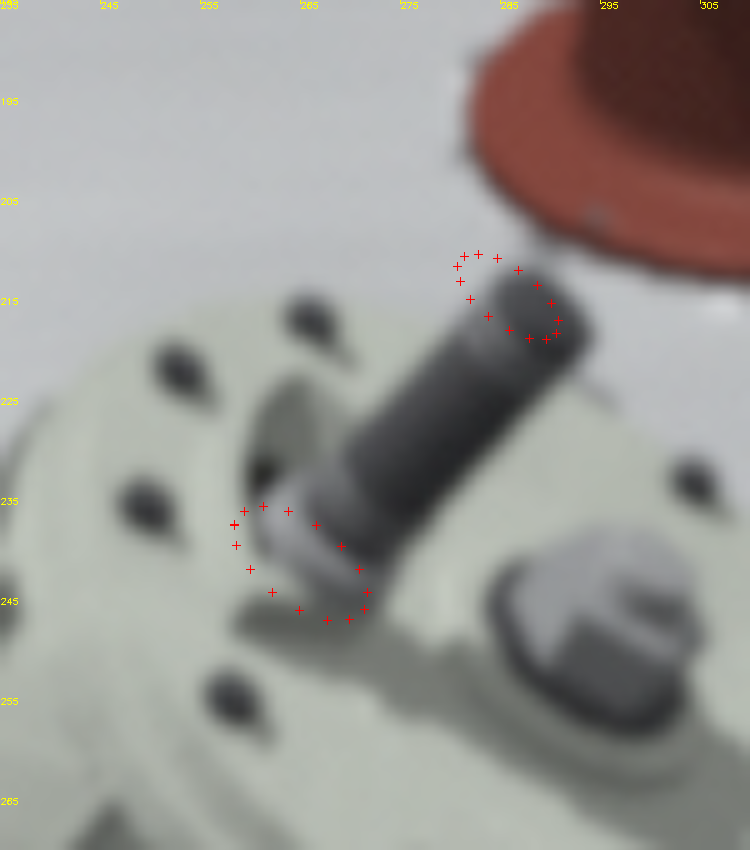

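View pics/t18c.png

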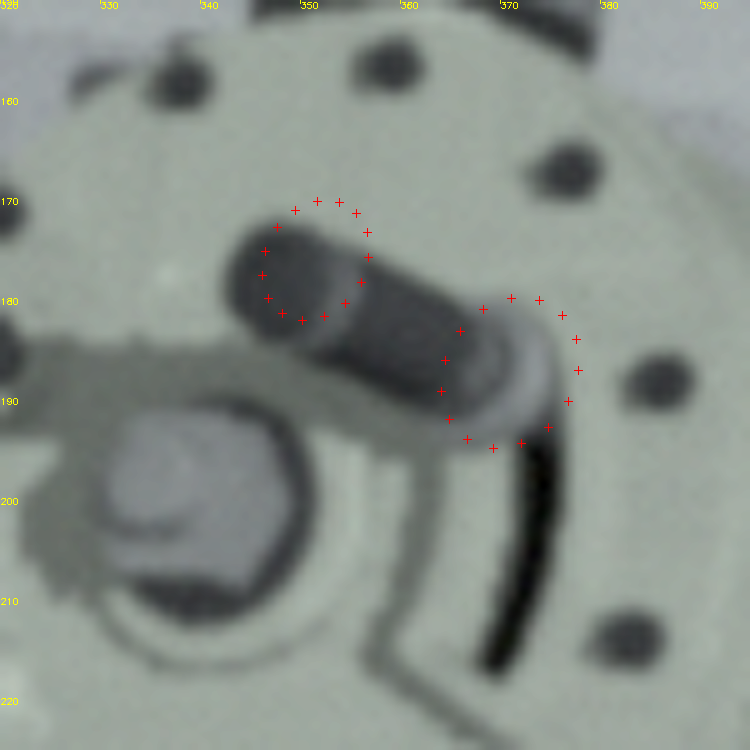

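```bash
python3 - <<'E'
from inc import *
from scipy.optimize import least_squares
s,t=pickle.load(open("c18.pkl","rb"))
ps=coverT(537.9,-113.4,-1.711);pt=coverT(536.5,-110.9,-1.705)
def tri(us,ut):
    f=lambda X:np.r_[(proj(s,ps[0]@X+ps[1])-us).ravel(),(proj(t,pt[0]@X+pt[1])-ut).ravel()]
    r=least_squares(f,[70,28,30]); return r.x,r.fun
top,e1=tri((289.5,215.5),(348.2,178)); col,e2=tri((268,239.5),(369,187))
print(top.round(1),e1.round(1));print(col.round(1),e2.round(1))
d=top-col; L=np.linalg.norm(d); d/=L;print("len (exp 74)",L,"lean deg",np.degrees(np.arccos(d[2])),d.round(3),"collar underside",(col-4*d).round(1))
E
```

```text
[61.4 23.9 89.1] [-0.9 -0.  -0.8 -0. ]
[66.8 26.2 16.7] [-1.  -0.1 -1.  -0. ]
len (exp 74) 72.66662930177755 lean deg 4.598322805881513 [-0.074 -0.031  0.997] collar underside [67.1 26.3 12.7]
```

Request:
play_rows --pt "0 0 0 0" --pt "0 0 0 0" --pt "0 0 0 0" --pt "0 0 0 0"

```text
time_s: 25.95
position: [538.3, 97.3, 373.3]
tool_rot: [-0.464, 0.537, -0.529, 0.465]
contact_force: [0.1, -0.2, -0.3]
width: 1.001
```

```bash
python3 - <<'E'
from h import *
import pickle
s0,t0=pickle.load(open("c18.pkl","rb"))
s=cams.camera("scene");t=cams.camera("top")
for a,b,w in((s0,s,(slice(195,260),slice(245,300))),(t0,t,(slice(160,205),slice(335,385)))):
    d=cv2.absdiff(a["frame"][w],b["frame"][w]).max(2); print(d.max(),d.mean(), cv2.phaseCorrelate(a["frame"][w][...,1].astype(float),b["frame"][w][...,1].astype(float)))
cv2.imwrite("pics/s19.png",s["frame"])
E
```

```text
4 0.9465734265734266 ((-0.021302302497456793, -0.0003256096174268919), 1.0047157319058535)
11 1.5182222222222221 ((0.07727818191186842, 0.4996943945570891), 0.9940263109713527)
```

View pics/s19.png

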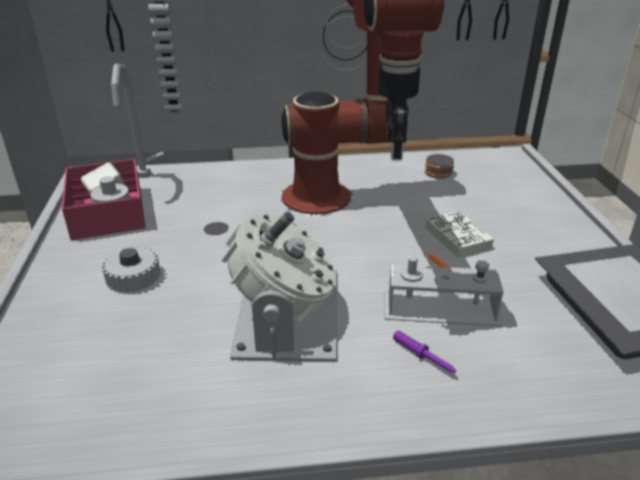

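The bar is at rest. The other tools and the bench parts have not moved. Handing in.

```bash
python3 -c "
from bench import job
print(job.job_done())"
```

```text
the job is handed in; nothing more can be done
None
```

The turning bar is standing fully home in the barring hole at the anticlockwise end of the window. I handed the job in at about 26 s; it reports no verdict.

- **Tilting the bar:** the moves only turn the tool about the vertical. So I took the bar upright from the middle hole of the stand and tilted it 35° in the jaws by easing its shank against the window's inner wall.
- **Finding the hole:** the first sweep of the drum's face missed, because the bar had leaned back a few degrees and its tip ran about 4–5 mm inside the hole's radius. After I set the tilt and radius again, the tip dropped in at about +8°.
- **Seating and barring:** I pushed the bar down until the collar met the rim, then barred the drum round until the force rose at the window's end. I then reseated the bar, released it and moved the arm clear. Contact forces I read stayed at about 12 N or less.

**Last checks, from both cameras:**

| Check | Measured | Limit |
|---|---|---|
| Collar underside height, cover z | about 12.7 mm | 6 to 17 mm |
| Bar axis, cover y | about 26 mm | above 22 mm |
| Lean from square | about 4.6° | about 11° |

- **At rest:** two scene pictures half a second apart showed no motion of the bar. In the top view, image matching gave a 0.5-pixel shift that the picture difference (at most 11 grey levels) did not bear out, so I took it as noise.
- **Other parts:** the two other tools, the valve body and the clutch hub look undisturbed.
- **Look-alikes:** the orange and purple bars toppled and rolled on the bench early on, though I never went near them. Both were still on the bench at the end.
- **Disagreements:** the pads appeared about 28 mm higher in the pictures than the stated TCP implies, and the two cameras differed by about 2.5 mm in world y. I allowed for both.

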